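Stop the feed slide, load a bottle, set it to the line, release the stop

ROBOT

A 6-joint arm with a two-finger parallel gripper is mounted at the origin on a cart in front of the work surface, level with it; the furniture and walls round the work are solid. World frame = base frame: x ahead of the robot, y to its left, z up, the work surface at z = 0. Lengths are in mm, angles in degrees, forces in N, time in s.
With the tool pointing down it reaches from about 350 to 800 mm from the base axis. Payload 7.3 kg.
Tool frame: the origin (TCP) lies at the very end of the fingers, on their centre line; the grasp point (between the pads) lies 19 mm behind it (ctrl.grip_depth is the distance from the TCP to the grasp point, in mm); z points along the fingers, y is the direction in which the jaws open and shut (so a half turn about z gives the same grasp; the last joint's range is limited). The gripper opens to 85 mm and grips with 20 to 120 N. Pads are 22 mm wide; open, the fingers measure 114 mm over their backs; the gripper's body (76 mm by 85 mm) begins 54 mm behind the grasp point. The pads swing forward as they close: fully open they stand 13 mm farther back than shut.
Start: joints at [-74.083, 19.595, 87.324, -0, 73.075, -8.365], TCP at [215.918, -478.564, 231.322] pointing down, gripper open.
Joint ranges: [-145.02, 145.02], [-44.19, 115.74], [2.07, 154.8], [-57.11, 237.11], [16.16, 152.29], [-177.93, 177.93]. Speed limits (degrees/s): [147.25, 147.25, 180, 180, 180, 180].

INTERFACE

Orientations are given as a 3x3 rotation matrix whose columns are the frame's x, y, z axes.
In Python, from rig import telemetry, eyes, ctrl, nets gives the robot as it stands. The module is installed in compiled form; this text tells all that it offers.
- The arm moves only by the tool drive_tool, never from a script. Its arguments are lists of equal length, an entry for each row: "travel": the shift along the tool's x, y, z in m, a list of three; "angular": the turn, a rotation vector about the tool's x, y, z in units of 5 degrees (1.0 is 5 degrees), a list of three; "hand": the gripper's target within -1 to 1 (fully open at 1, half-way at 0, shut at -1). In form: {"travel": [[dx, dy, dz], ...], "angular": [[ax, ay, az], ...], "hand": [hand, ...]}. A call has 1 to 12 rows; each row is the pose to reach, as a shift and turn from the pose commanded when the call began, along the tool's axes at that moment; what a row does not reach only later rows make up. A row lasts 1/12 s, in which the tool goes at most 41.7 mm and 7.16 degrees, less where a joint would pass 70% of its speed; a pose out of reach is approached as far as the arm can. A call with a gripper value outside its range is refused whole. The fingers move at their own pace and stop on an object; the grip force is fixed at half the most. Time passes only in rows, so rows that repeat a pose let the fingers close. It gives the time, the measured TCP pose, the force and the opening at its end, in the units of the state.
- telemetry.sense(): the state, without advancing time (a new reading comes with each control period).
- eyes.camera(name): name is "scene" or "top" or "wrist"; returns a dict with "color" (400x640x3 uint8, red, green, blue), "intrinsics" (3x3 intrinsics, pixels), "R" (3x3) and "t" (3): a world point X has camera coordinates R X + t. Camera axes: x right, y down, z forward; pixel columns grow to the right and rows downward; lengths in mm; the calibration is good to about 2 mm. A picture is of the moment at which its call begins. There is no depth.
- ctrl.finish_job(): hands the job in, once; it reports no verdict.
Trained networks look in a picture, given as the dict that the camera call returned (one of the last four; its "shot" number tells which), for a name from the list of things; names that differ only in an ending like _2 or _b are one class to them, and where a whole thing is asked for, a point or a joint stands for the part that bears it (a point fixed in the world has none). Each returns a list of dicts, best first, with "conf" (0 to 1); they miss things now and then, are a little off and sometimes report something else, mostly with a low value. They report only what shows in the picture. A call takes as long as a camera call. They do not tell look-alikes from the thing itself.
- nets.find_in(name, picture): "box" ([left, top, right, bottom] in pixels, round what is visible of it).
- nets.cut_out(name, picture): "mask" (400x640 bool, what is visible of it) and "box" ([left, top, right, bottom] in pixels, round what is visible of it).
The state is a dict: "time": time; "joint_positions": joint angles; "qd": joint speeds; "tau": joint torques, N m; "tool_pos": TCP position; "ee_rot": TCP orientation; "force": force on the tool from outside, world axes, zero at the start; "wrist_torque": the same for the moment, N m; "grip_width": finger opening in mm.
Only numpy, scipy, OpenCV 4.12 (cv2) and the standard library are available. Lean on these libraries where they do the work, as an engineer would, in place of code of your own. Each camera call takes 0.05 s, during which the arm holds its last target.

TASK

Before reaching into the feed slide, press the red mushroom stop down until it stays down. Then stand the blue-capped bottle next to the stop upright on the round pad of the blue carriage without dropping it, and push the carriage away along its bed until its white front edge meets the red scribed line, with nothing there to stop it. Finally turn the stop head clockwise until it springs up again, leaving the loaded carriage at the line and the other bottles and glassware where they are.

Things in the scene. Friction and masses are not known exactly. Their poses are not given: they have to be found in the camera images.
- feed_bed: Fixed aluminium bed of the feed slide on the worktop, 360 x 112 mm, top 12 mm above the worktop, with dark guide rails 9 mm wide and 9 mm high along both long sides, a low grey block at the near end and a grey motor block (48 mm high) at the far end. Origin on the worktop on the bed's centre line, 150 mm from its near end; its x axis runs along the bed, away from the robot, and is the carriage's direction of travel.
- carriage (a joint): Position of the blue carriage along the bed, in m, growing along the bed's x axis (away from the robot), 0 to 0.145; no stop near the line. It stays where it is left: sliding friction about 3 N, no spring. The carriage is a slab 180 mm long, 90 mm wide, with its flat top 28 mm above the worktop.
- carriage_edge (a point): Middle of the upper front (far) edge of the carriage, which carries a white strip 9 mm wide; 28 mm above the worktop. Moves with the carriage.
- carriage_pad (a point): Centre of the round black pad with white rim (74 mm across) on top of the carriage, 45 mm behind the front edge, at the pad's surface, 28.5 mm above the worktop (the pad is flat, flush, with no raised rim). The bottle stands here.
- carriage_fin (a point): Top centre of the upright black fin near the carriage's near end, 160 mm behind the front edge and 115 mm from the pad's centre: 14 mm thick along the bed, 56 mm wide across it, rising from the carriage top (28 mm) to 72 mm above the worktop, on a foot 26 mm long whose top is 33 mm above the worktop. Can be pushed or pinched.
- feed_line (a point): Middle of the red scribed line, 2.5 mm wide, that runs straight across the bed and over its rails; 12 mm above the worktop, same axes as the bed. The carriage's front edge shall stand above it (x offset zero).
- stop_box: Fixed yellow stop housing, 84 x 84 x 55 mm, with a black disc 2 mm high on top. Origin: centre of its underside on the worktop.
- stop_top (a point): Centre of the flat top of the red mushroom head, 96 mm above the worktop when up, about 88 mm when latched down. Head: round, vertical axis, 50 mm across, 28 mm tall with straight ribbed sides from 4 to 23 mm above its underside; its underside is 13 mm above the housing when up and about 5 mm when latched. White arrows on top show the turning direction.
- stop_press (a joint): How far the red head is pressed, m: 0 up, 0.010 at the bottom. A spring pushes it up (3 N when up, 7 N at the bottom; about 8 N presses it home). Pressed beyond about 0.009 it latches, and stays at about 0.0075 when let go.
- stop_turn (a joint): Turning of the red head, rad, growing clockwise seen from above: 0 at rest to 0.8 at its stop; a weak spring turns it back. Beyond about 0.5 the latch lets go and the head springs up once it is let go.
- bottle: Loose white plastic bottle with a blue screw cap, round, 61 mm across, 125 mm tall, about 0.3 kg; cap 42 mm across with straight sides from 107 to 123 mm above the foot, sloping shoulder below it. Origin: centre of its underside, z along its axis.
- amber_bottle: Bystander: amber glass bottle with stopper, 62 mm across, 125 mm tall. Origin: centre of its underside.
- square_bottle: Bystander: square cream plastic bottle with white cap, 60 x 61 x 120 mm. Origin: centre of its underside.
- flask: Bystander: clear conical flask, 64 mm across, 105 mm tall. Origin: centre of its underside.
Things that resemble listed ones, but are neither listed nor needed, are in the scene too. Leave any yellow look-alike of the bottle alone.

How it is judged:
By the outcome, as a careful person would: the job done as asked, in the order asked, and still so for the second after the job is handed in, with the robot touching nothing.
It also fails if it takes over 72 s, if anything falls off the work surface, if the arm or the gripper's body presses on something with over 40 N, if the wrist force passes 120 N, or if a joint passes its speed limit or range.

## Working session

There is one attempt and no reset: what is moved stays moved. The work goes in short steps, Python scripts to look and compute and a tool call to move; the robot and the scene stay as the last step left them, time stands still between calls to the robot, and variables do not carry over. Pictures are saved under pics/ and viewed, and the job is handed in when it is done.

Besides the shell and the picture viewer there is one more tool, called after "Call:" in YAML: its name, and indented under it one key for each argument. drive_tool: Moves the arm, as the interface text tells. Its arguments: {"type":"object","properties":{"travel":{"type":"array","items":{"type":"array","items":{"type":"number"}}},"angular":{"type":"array","items":{"type":"array","items":{"type":"number"}}},"hand":{"type":"array","items":{"type":"number"}}},"required":["travel","angular","hand"]}

```bash
mkdir -p pics
cat > h.py <<'E'
import numpy as np, cv2
from rig import telemetry, eyes, ctrl, nets
def shot(n,fn=None):
    p=eyes.camera(n)
    if fn: cv2.imwrite('pics/'+fn,p["color"][:,:,::-1])
    return p
def ray(p,uv):
    K=np.array(p["intrinsics"]);R=np.array(p["R"]);t=np.array(p["t"])
    d=R.T@np.linalg.solve(K,[uv[0],uv[1],1.]);c=-R.T@t
    return c,d
def atz(p,uv,z):
    c,d=ray(p,uv);return c+d*(z-c[2])/d[2]
def proj(p,X):
    q=np.array(p["intrinsics"])@(np.array(p["R"])@np.array(X,float)+np.array(p["t"]));return q[:2]/q[2]
E
python3 - <<'E'
from h import *
for n in("scene","top","wrist"):
    p=shot(n,n+'0.png'); print(n,ray(p,(320,200)))
s=telemetry.sense();print(s["time"],s["tool_pos"],s["ee_rot"],s["grip_width"],ctrl.grip_depth)
E
```

```text
scene (array([-177.07901015,  734.5365148 ,  993.18177488]), array([ 0.5631496 , -0.40543237, -0.7203264 ]))
top (array([ 475.3871823 ,  202.77655487, 1135.60952871]), array([ 0.06970642,  0.01488288, -0.99750147]))
wrist (array([ 275.19907484, -451.55047479,  373.20849282]), array([-0.23327372, -0.10181432, -0.96707664]))
0.15 [ 215.846977   -478.27764475  230.8103305 ] [[ 9.11539195e-01  4.11213094e-01 -2.93884132e-04]
 [ 4.11213164e-01 -9.11538586e-01  1.06769026e-03]
 [ 1.71161488e-04 -1.09409054e-03 -9.99999387e-01]] 85.27292831528013 18.700000000000003
```

View pics/scene0.png

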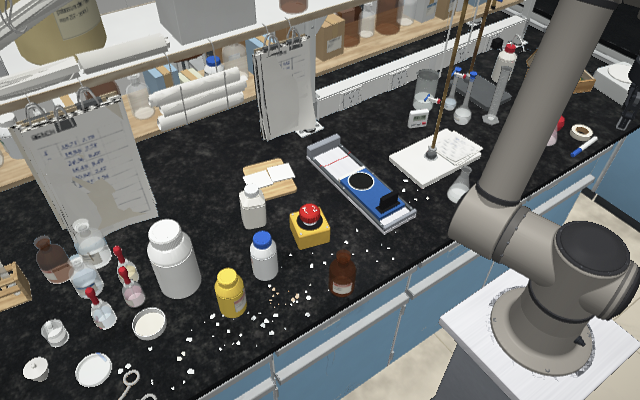

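View pics/top0.png

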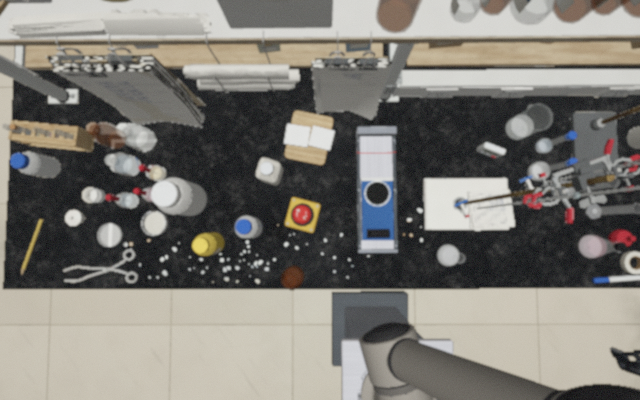

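View pics/wrist0.png

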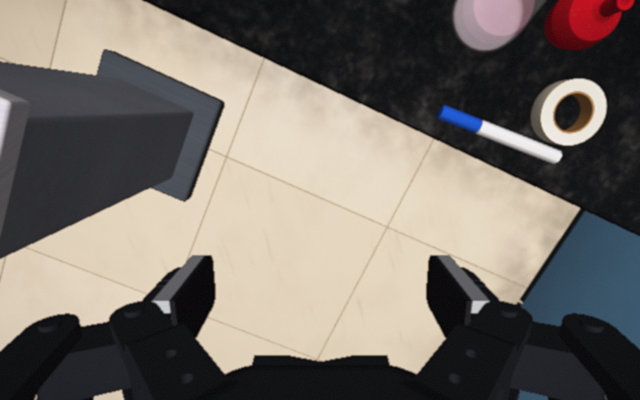

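Candidates for the bottle in the top view: the blue cap by the stop at (248,227), a blue cap at the far left at (35,163), and a yellow look-alike at (207,243). By the description, I choose (248,227), which is (263,256) in the scene view. The stop is at (302,214), the carriage pad at (377,194) and the fin at (378,233).

Run:
```python
from h import *
T=shot("top");S=shot("scene")
for n in ["bottle","stop_top","stop_press","stop_box","carriage","feed_bed","carriage_fin","amber_bottle","square_bottle","flask"]:
    for nm,p in(("T",T),("S",S)):
        try: r=nets.find_in(n,p)
        except Exception as e: print(n,e); continue
        print(n,nm,[(np.round(q["box"]).astype(int).tolist(),round(q["conf"],2)) for q in r[:3]])
a=cv2.resize(T["color"][100:270,190:430],None,fx=3.3,fy=3.3,interpolation=cv2.INTER_CUBIC)
b=cv2.resize(S["color"][130:310,210:430],None,fx=3.3,fy=3.3,interpolation=cv2.INTER_CUBIC)
cv2.imwrite('pics/ta.png',a[:,:,::-1]);cv2.imwrite('pics/sa.png',b[:,:,::-1])
def tri(u,v):
    A=[];B=[]
    for p,x in((T,u),(S,v)):
        c,d=ray(p,x);d=d/np.linalg.norm(d);M=np.eye(3)-np.outer(d,d);A.append(M);B.append(M@c)
    return np.linalg.lstsq(np.vstack(A),np.hstack(B),rcond=None)[0]
print(tri((302,214),(310,211)), atz(T,(302,214),96),atz(T,(377,194),28.5),atz(T,(244,227),125))
```

```text
bottle T [([234, 215, 263, 239], 0.95), ([194, 228, 224, 256], 0.77)]
bottle S [([251, 229, 277, 279], 0.93), ([214, 268, 249, 318], 0.79)]
stop_top T []
stop_top S [([302, 204, 322, 220], 0.7)]
stop_press T [([291, 205, 313, 224], 0.85)]
stop_press S [([298, 203, 320, 223], 0.89)]
stop_box T [([288, 192, 320, 231], 0.64)]
stop_box S [([292, 206, 329, 252], 0.57)]
carriage T [([360, 178, 391, 238], 0.64)]
carriage S [([337, 168, 406, 221], 0.79), ([298, 202, 320, 224], 0.25)]
feed_bed T [([354, 117, 398, 253], 0.72)]
feed_bed S [([306, 135, 415, 234], 0.6)]
carriage_fin T [([361, 179, 395, 240], 0.6)]
carriage_fin S [([338, 162, 402, 222], 0.92), ([304, 138, 418, 234], 0.43)]
amber_bottle T [([279, 264, 304, 294], 0.8), ([357, 116, 396, 251], 0.68)]
amber_bottle S [([331, 250, 356, 297], 0.73)]
square_bottle T [([254, 159, 286, 186], 0.87), ([282, 265, 305, 290], 0.69), ([361, 177, 398, 242], 0.63)]
square_bottle S [([238, 185, 266, 231], 0.83), ([306, 136, 416, 232], 0.55), ([339, 163, 404, 221], 0.39)]
flask T [([439, 244, 467, 264], 0.61)]
flask S [([447, 165, 471, 202], 0.62)]
[511.06879064 267.54688316  90.57580913] [510.43524941 266.64432602  96.        ] [569.71574144  55.9793006   28.5       ] [475.76852824 416.06551712 125.        ]
```

View pics/ta.png

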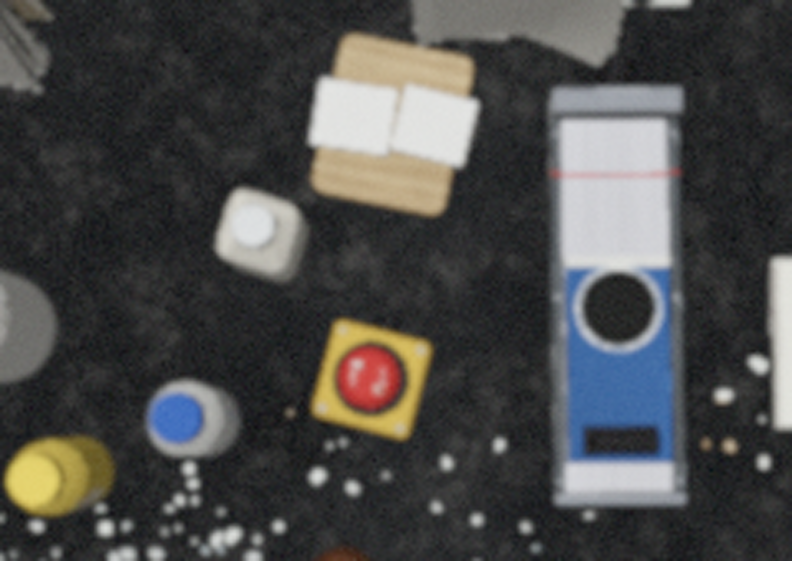

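View pics/sa.png

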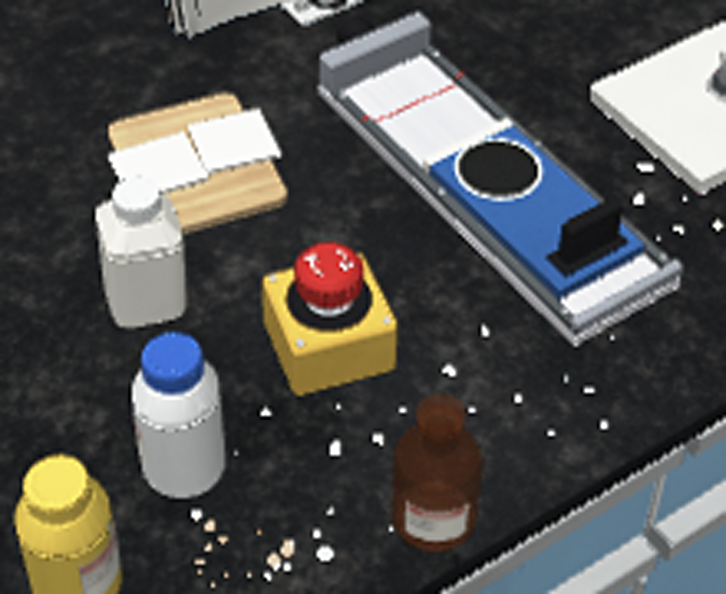

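```bash
cat >> h.py <<'E'
def plan(x,y,z,yaw):
    s=telemetry.sense();R=np.array(s["ee_rot"]);p=np.array(s["tool_pos"])
    from scipy.spatial.transform import Rotation as Ro
    c,sn=np.cos(np.radians(yaw)),np.sin(np.radians(yaw))
    Rt=np.array([[c,sn,0],[sn,-c,0],[0,0,-1]])
    print("travel",np.round(R.T@(np.array([x,y,z])-p)/1000,4),"ang",np.round(np.degrees(Ro.from_matrix(R.T@Rt).as_rotvec())/5,3),"t",s["time"],"pos",p.round(1),"F",np.round(s["force"],1),"w",round(s["grip_width"],1),"q",np.round(s["joint_positions"],0))
E
python3 - <<'E'
from h import *
T=shot("top")
def f(n,u,v,z): print(n,atz(T,(190+u/3.3,100+v/3.3),z).round(1))
f("stop",370,378,96);f("cap",177,418,124);f("pad",618,307,28.5);f("edge",617,267,28);f("line",617,173,12);f("fin",622,440,72);f("yellow",35,482,124);f("amber",343,575,124);f("sq",253,226,120);f("bedNR",686,500,12);f("bedNL",555,503,12)
f("lineL",553,173,12);f("lineR",683,173,12)
plan(510,267,240,90)
E
```

```text
stop [509.  266.3  96. ]
cap [476.6 417.2 124. ]
pad [572.5  55.2  28.5]
edge [607.5  55.6  28. ]
line [693.3  52.6  12. ]
fin [458.1  58.8  72. ]
yellow [426.4 528.8 124. ]
amber [353.6 285.4 124. ]
sq [630.1 358.9 120. ]
bedNR [404.9  -4.6  12. ]
bedNL [402.4 109.6  12. ]
lineL [693.4 109.4  12. ]
lineR [693.1  -5.8  12. ]
travel [ 0.5747 -0.5587 -0.0087] ang [ 1.0000e-03  1.0000e-03 -1.3144e+01] t 1.3 pos [ 215.9 -478.6  231.3] F [-0.2 -0.2  0.9] w 85.6 q [-74.  20.  87.  -0.  73.  -8.]
```

Call:
drive_tool:
  travel:
    - [0.575,-0.559,-0.009]
    - [0.575,-0.559,-0.009]
    - [0.575,-0.559,-0.009]
    - [0.575,-0.559,-0.009]
    - [0.575,-0.559,-0.009]
    - [0.575,-0.559,-0.009]
    - [0.575,-0.559,-0.009]
    - [0.575,-0.559,-0.009]
    - [0.575,-0.559,-0.009]
    - [0.575,-0.559,-0.009]
    - [0.575,-0.559,-0.009]
    - [0.575,-0.559,-0.009]
  angular:
    - [0,0,-13.14]
    - [0,0,-13.14]
    - [0,0,-13.14]
    - [0,0,-13.14]
    - [0,0,-13.14]
    - [0,0,-13.14]
    - [0,0,-13.14]
    - [0,0,-13.14]
    - [0,0,-13.14]
    - [0,0,-13.14]
    - [0,0,-13.14]
    - [0,0,-13.14]
  hand: [-1,-1,-1,-1,-1,-1,-1,-1,-1,-1,-1,-1]

```text
time: 2.3
tool_pos: [399.7, -11.4, 237.3]
ee_rot: [[0.0, 1.0, 0.001], [1.0, -0.0, -0.0], [-0.0, 0.001, -1.0]]
force: [1.0, -0.2, 0.1]
grip_width: -0.1
```

```bash
python3 -c "
from h import *
plan(510,267,240,90)"
```

```text
travel [ 0.2784  0.1102 -0.0027] ang [ 0.012  0.005 -0.003] t 2.3 pos [399.7 -11.4 237.3] F [ 1.  -0.2  0.1] w -0.1 q [-13.   6. 104.  -0.  70. -13.]
```

Call:
drive_tool:
  travel:
    - [0.278,0.11,-0.003]
    - [0.278,0.11,-0.003]
    - [0.278,0.11,-0.003]
    - [0.278,0.11,-0.003]
    - [0.278,0.11,-0.003]
    - [0.278,0.11,-0.003]
    - [0.278,0.11,-0.003]
    - [0.278,0.11,-0.003]
    - [0.278,0.11,-0.003]
    - [0.278,0.11,-0.003]
  angular:
    - [0,0,0]
    - [0,0,0]
    - [0,0,0]
    - [0,0,0]
    - [0,0,0]
    - [0,0,0]
    - [0,0,0]
    - [0,0,0]
    - [0,0,0]
    - [0,0,0]
  hand: [-1,-1,-1,-1,-1,-1,-1,-1,-1,-1]

```text
time: 3.13
tool_pos: [509.0, 264.3, 239.3]
ee_rot: [[-0.001, 1.0, -0.001], [1.0, 0.001, -0.001], [-0.001, -0.001, -1.0]]
force: [0.2, -0.2, -0.0]
grip_width: 0.2
```

```bash
python3 -c "
from h import *
p=shot('wrist','w1.png')
for n in ('stop_press','bottle'): print(n,[(np.round(q['box'],1).tolist(),round(q['conf'],2)) for q in nets.find_in(n,p)[:3]])
plan(510,267,110,90); print(proj(p,(510,267,96)))"
```

```text
stop_press [([294.2, 147.1, 352.1, 206.7], 0.64)]
bottle [([246.4, 0.1, 319.9, 39.4], 0.98)]
travel [0.0039 0.0008 0.1302] ang [ 0.     0.004 -0.021] t 3.2833 pos [509.2 263.1 240.2] F [ 0.7 -1.   0.3] w 0.1 q [20. 24. 79. -0. 77. 20.]
[322.09327923 185.38540297]
```

View pics/w1.png

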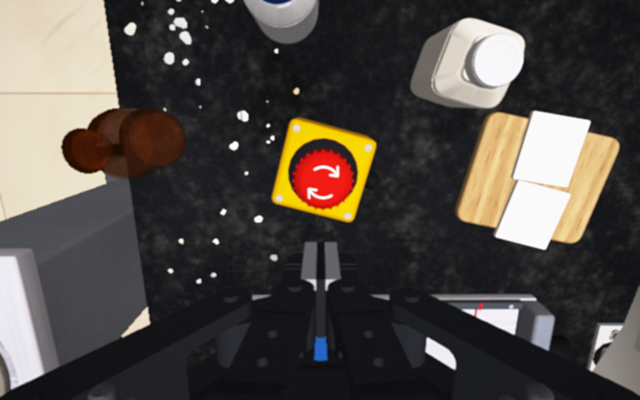

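The wrist view shows the stop head centred at about (323,178), with the bottle at the top at (283,15).

```bash
python3 -c "
from h import *
p=shot('wrist')
c=p['color'].astype(int); m=((c[...,0]>150)&(c[...,1]<60)&(c[...,2]<70)).astype(np.uint8)
m[:110]=0;m[230:]=0;m[:,:270]=0;m[:,380:]=0
m=cv2.morphologyEx(m,cv2.MORPH_CLOSE,np.ones((9,9)))
(u,v),r=cv2.minEnclosingCircle(np.argwhere(m)[:,::-1].astype(np.float32)); print(u,v,r,atz(p,(u,v),92))
x,y,w,h=cv2.boundingRect(m);print(x,y,w,h,atz(p,(x+w/2,y+h/2),92))
plan(510,267,110,90)"
```

```text
322.3548278808594 178.16128540039062 30.656726837158203 [510.58906713 270.95655538  92.        ]
292 148 62 59 [511.1292829  271.51885862  92.        ]
travel [0.0039 0.0006 0.1303] ang [ 0.003  0.003 -0.023] t 3.3333 pos [509.3 263.1 240.3] F [ 0.1 -0.9  0.2] w 0.1 q [20. 24. 79. -0. 77. 20.]
```

Call:
drive_tool:
  travel:
    - [0.006,0.001,0.04]
    - [0.006,0.001,0.08]
    - [0.006,0.001,0.115]
    - [0.006,0.001,0.137]
    - [0.006,0.001,0.143]
    - [0.006,0.001,0.147]
    - [0.006,0.001,0.151]
    - [0.006,0.001,0.153]
    - [0.006,0.001,0.154]
  angular:
    - [0,0,0]
    - [0,0,0]
    - [0,0,0]
    - [0,0,0]
    - [0,0,0]
    - [0,0,0]
    - [0,0,0]
    - [0,0,0]
    - [0,0,0]
  hand: [-1,-1,-1,-1,-1,-1,-1,-1,-1]

```text
time: 4.08
tool_pos: [510.5, 269.7, 87.3]
ee_rot: [[0.001, 1.0, 0.0], [1.0, -0.001, -0.0], [-0.0, 0.0, -1.0]]
force: [-3.5, -1.8, 4.7]
grip_width: 0.0
```

```bash
python3 -c "
from h import *
shot('scene','s1.png');plan(510,269,86,90)"
```

```text
travel [-0.0008 -0.0005  0.0012] ang [ 0.005  0.004 -0.011] t 4.1333 pos [510.5 269.8  87.2] F [-4.1 -2.4  5. ] w -0.1 q [20. 33. 89. -0. 57. 20.]
```

Call:
drive_tool:
  travel:
    - [0,0,0.001]
    - [0,0,0.002]
    - [0,0,0.003]
    - [0,0,0.003]
  angular:
    - [0,0,0]
    - [0,0,0]
    - [0,0,0]
    - [0,0,0]
  hand: [-1,-1,-1,-1]

```text
time: 4.47
tool_pos: [510.8, 269.9, 85.9]
ee_rot: [[0.001, 1.0, 0.002], [1.0, -0.001, 0.0], [0.0, 0.002, -1.0]]
force: [-6.4, -2.8, 13.7]
grip_width: -0.2
```

Call:
drive_tool:
  travel:
    - [0,0,-0.01]
    - [0,0,-0.04]
    - [0,0,-0.08]
    - [0,0,-0.12]
    - [0,0,-0.152]
    - [0,0,-0.152]
  angular:
    - [0,0,0]
    - [0,0,0]
    - [0,0,0]
    - [0,0,0]
    - [0,0,0]
    - [0,0,0]
  hand: [-1,-1,0,1,1,1]

```text
time: 4.97
tool_pos: [513.9, 271.5, 244.0]
ee_rot: [[0.001, 1.0, 0.015], [1.0, -0.001, 0.006], [0.006, 0.015, -1.0]]
force: [1.2, 1.2, 0.2]
grip_width: 48.0
```

```bash
python3 -c "
from h import *
p=shot('scene');b=cv2.resize(p['color'][130:310,210:430],None,fx=3.3,fy=3.3,interpolation=cv2.INTER_CUBIC)
cv2.imwrite('pics/s2.png',b[:,:,::-1])
p=shot('wrist','w2.png')
print([(np.round(q['box'],1).tolist(),round(q['conf'],2)) for q in nets.find_in('bottle',p)[:3]])
plan(476,417,240,90)"
```

```text
[([232.9, 2.0, 313.0, 50.5], 0.63)]
travel [ 0.1467 -0.0347 -0.0044] ang [ 0.019 -0.006 -0.009] t 5.1167 pos [510.6 270.3 235.6] F [-0.3 -0.2 -0.2] w 69.6 q [20. 25. 78. -0. 77. 20.]
```

View pics/s2.png

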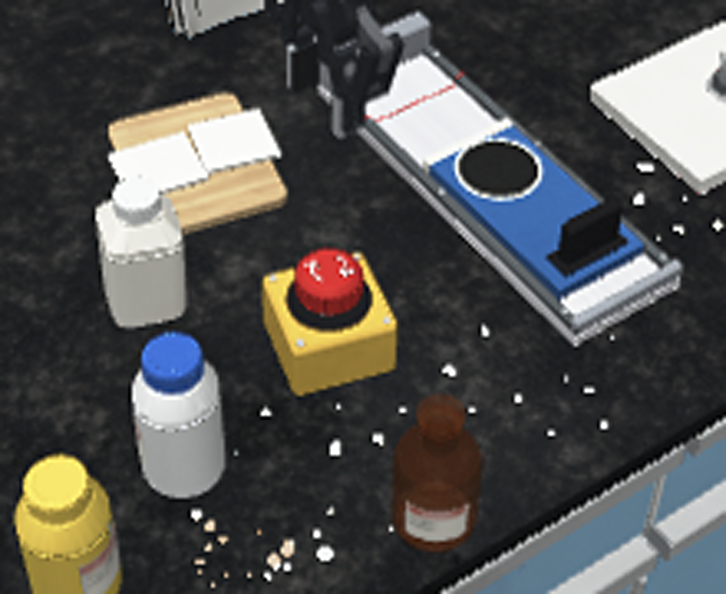

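View pics/w2.png

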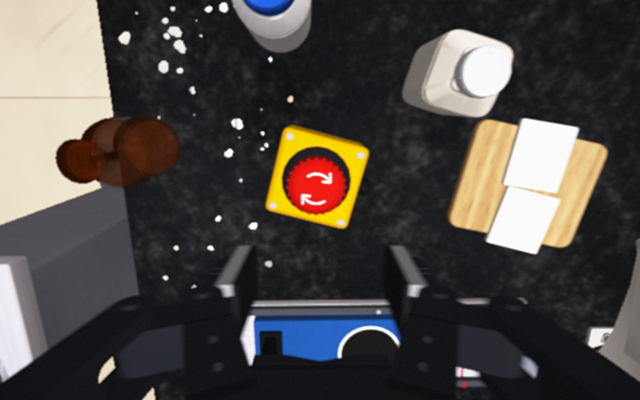

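The head now sits low with its neck hidden at crop pixel (330,283), so it is latched. Next I move over the bottle.

Call:
drive_tool:
  travel:
    - [0.035,-0.009,-0.002]
    - [0.07,-0.018,-0.005]
    - [0.105,-0.027,-0.005]
    - [0.13,-0.034,-0.005]
    - [0.145,-0.035,-0.005]
    - [0.145,-0.035,-0.005]
    - [0.145,-0.035,-0.005]
  angular:
    - [0,0,0]
    - [0,0,0]
    - [0,0,0]
    - [0,0,0]
    - [0,0,0]
    - [0,0,0]
    - [0,0,0]
  hand: [1,1,1,1,1,1,1]

```text
time: 5.7
tool_pos: [474.9, 415.5, 238.1]
ee_rot: [[-0.001, 1.0, -0.002], [1.0, 0.001, -0.002], [-0.002, -0.002, -1.0]]
force: [0.4, -0.1, 0.8]
grip_width: 85.8
```

```bash
python3 -c "
from h import *
p=shot('wrist','w3.png')
c=cv2.cvtColor(p['color'],cv2.COLOR_RGB2HSV); m=((c[...,0]>100)&(c[...,0]<125)&(c[...,1]>150)&(c[...,2]>80)).astype(np.uint8)
m[250:]=0
n,l,st,ce=cv2.connectedComponentsWithStats(m);i=1+np.argmax(st[1:,4]);print(st[i])
q=np.argwhere(l==i)[:,::-1].astype(np.float32);(u,v),r=cv2.minEnclosingCircle(q);print(u,v,r,atz(p,(u,v),121))
plan(476,417,240,90)"
```

```text
[ 299  161   54   57 2355]
325.5 189.0 28.11148452758789 [478.11637908 421.02535813 121.        ]
travel [ 0.0023  0.0007 -0.0016] ang [-0.022  0.022 -0.003] t 5.75 pos [475.3 414.7 238.4] F [ 1.1 -1.2  0.2] w 85.1 q [34. 31. 68. -0. 81. 34.]
```

View pics/w3.png

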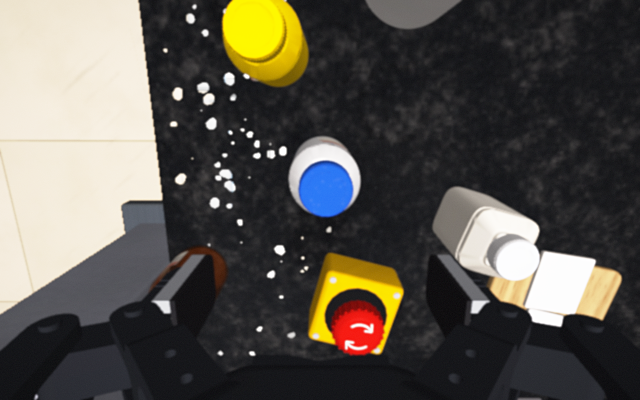

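The blue cap is centred at (325,189) between the jaws, and the yellow look-alike at (265,35) is clear. I descend now.

Call:
drive_tool:
  travel:
    - [0.004,0.002,0.03]
    - [0.004,0.002,0.06]
    - [0.004,0.002,0.09]
    - [0.004,0.002,0.12]
    - [0.004,0.002,0.145]
    - [0.004,0.002,0.165]
    - [0.004,0.002,0.178]
    - [0.004,0.002,0.182]
    - [0.004,0.002,0.182]
  angular:
    - [0,0,0]
    - [0,0,0]
    - [0,0,0]
    - [0,0,0]
    - [0,0,0]
    - [0,0,0]
    - [0,0,0]
    - [0,0,0]
    - [0,0,0]
  hand: [1,1,1,1,1,1,1,1,1]

```text
time: 6.5
tool_pos: [477.4, 417.8, 56.6]
ee_rot: [[0.002, 1.0, -0.002], [1.0, -0.002, -0.002], [-0.002, -0.002, -1.0]]
force: [-0.5, 0.4, -0.1]
grip_width: 85.7
```

Call:
drive_tool:
  travel:
    - [0,0,0]
    - [0,0,0]
    - [0,0,0]
    - [0,0,0]
    - [0,0,0]
    - [0,0,0]
  angular:
    - [0,0,0]
    - [0,0,0]
    - [0,0,0]
    - [0,0,0]
    - [0,0,0]
    - [0,0,0]
  hand: [-1,-1,-1,-1,-1,-1]

```text
time: 7.0
tool_pos: [478.1, 420.0, 59.8]
ee_rot: [[0.0, 1.0, 0.002], [1.0, -0.0, 0.002], [0.002, 0.002, -1.0]]
force: [-0.7, 0.4, 7.3]
grip_width: 58.6
```

```bash
python3 -c "
from h import *
p=shot('wrist','w4.png')
p=shot('scene');b=cv2.resize(p['color'][130:310,210:430],None,fx=3.3,fy=3.3,interpolation=cv2.INTER_CUBIC)
cv2.imwrite('pics/s4.png',b[:,:,::-1])
plan(477,419,56,90)"
```

```text
travel [-0.001  -0.0011  0.0038] ang [ 0.027 -0.017 -0.001] t 7.1 pos [478.1 420.   59.8] F [-1.7 -0.2  6.6] w 58.4 q [34. 41. 80. -0. 59. 34.]
```

View pics/s4.png

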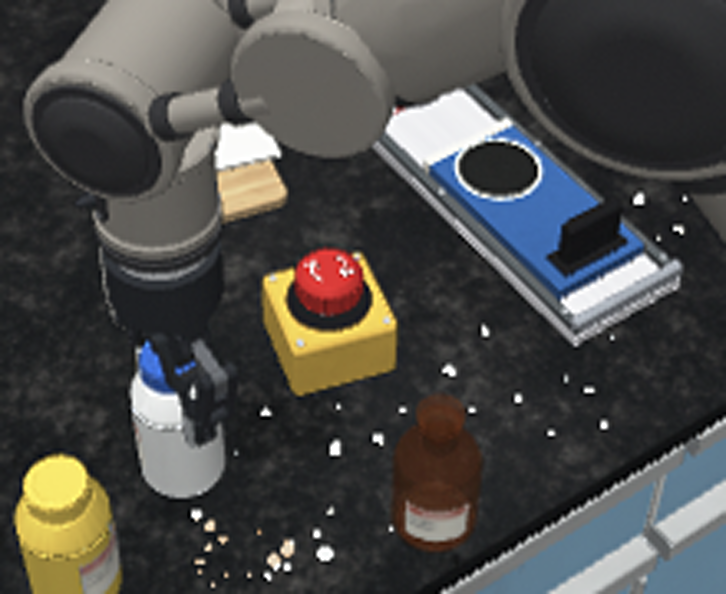

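View pics/w4.png

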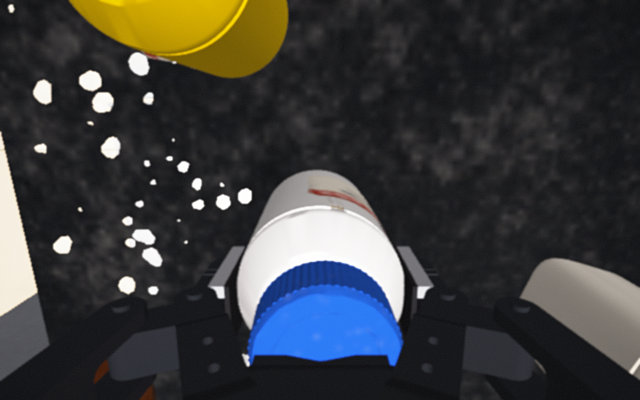

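The grip is at 58 mm and the tool was pushed up 3 mm, so the pads are wedging on the shoulder. I open and regrip on the straight cap.

Call:
drive_tool:
  travel:
    - [0,0,0]
    - [0,0,0]
    - [0,0,0]
    - [0,0,0]
    - [0,0,-0.02]
    - [0,0,-0.04]
    - [0,0,-0.045]
    - [0,0,-0.045]
  angular:
    - [0,0,0]
    - [0,0,0]
    - [0,0,0]
    - [0,0,0]
    - [0,0,0]
    - [0,0,0]
    - [0,0,0]
    - [0,0,0]
  hand: [1,1,1,1,1,1,1,1]

```text
time: 7.77
tool_pos: [478.4, 420.1, 104.4]
ee_rot: [[0.0, 1.0, 0.003], [1.0, -0.0, 0.002], [0.002, 0.003, -1.0]]
force: [0.7, 0.2, 0.6]
grip_width: 85.6
```

```bash
python3 -c "
from h import *
p=shot('wrist','w5.png')
plan(477.5,419,101,90)"
```

```text
travel [-0.0006 -0.0002  0.002 ] ang [ 0.011 -0.006 -0.003] t 7.8167 pos [477.7 419.6 103. ] F [-0.3  0.1 -0.8] w 84.9 q [34. 38. 78. -0. 64. 34.]
```

View pics/w5.png

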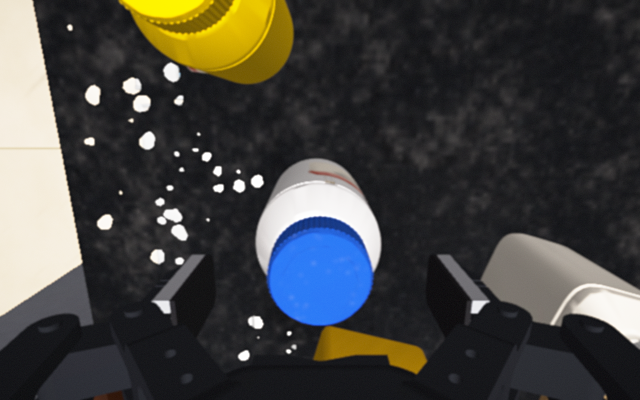

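The cap is centred at (320,272) between the jaws and the bottle is upright. I close on the cap.

Call:
drive_tool:
  travel:
    - [0,0,0.002]
    - [0,0,0.002]
    - [0,0,0.002]
    - [0,0,0.002]
    - [0,0,0.002]
    - [0,0,0.002]
    - [0,0,0.002]
  angular:
    - [0,0,0]
    - [0,0,0]
    - [0,0,0]
    - [0,0,0]
    - [0,0,0]
    - [0,0,0]
    - [0,0,0]
  hand: [1,-1,-1,-1,-1,-1,-1]

```text
time: 8.4
tool_pos: [477.7, 419.5, 100.8]
ee_rot: [[0.0, 1.0, 0.0], [1.0, -0.0, -0.0], [-0.0, 0.0, -1.0]]
force: [0.6, -0.4, -0.5]
grip_width: 39.3
```

```bash
python3 -c "
from h import *
p=shot('wrist','w6.png')
p=shot('scene');b=cv2.resize(p['color'][130:310,210:430],None,fx=3.3,fy=3.3,interpolation=cv2.INTER_CUBIC)
cv2.imwrite('pics/s6.png',b[:,:,::-1])
plan(477.5,419,101,90)"
```

```text
travel [-0.0004 -0.0002 -0.0002] ang [ 0.003  0.001 -0.005] t 8.5 pos [477.7 419.4 100.8] F [1.5 0.7 1.1] w 38.9 q [34. 38. 78. -0. 64. 34.]
```

View pics/s6.png

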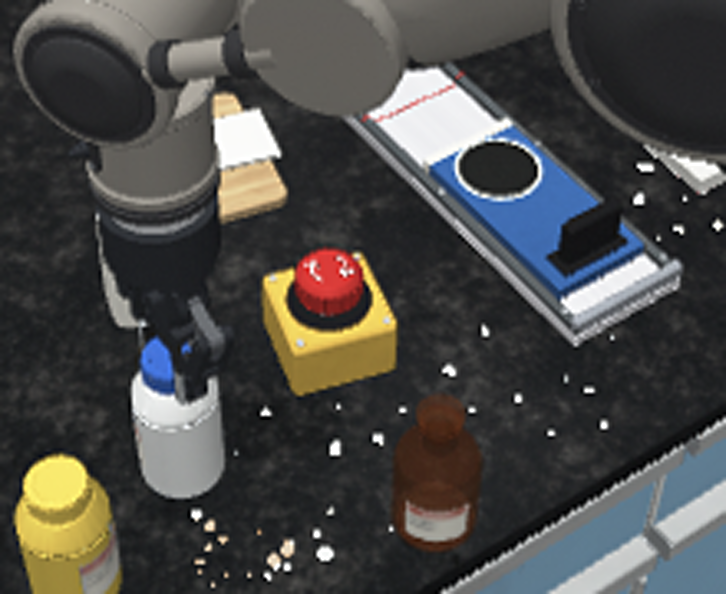

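View pics/w6.png

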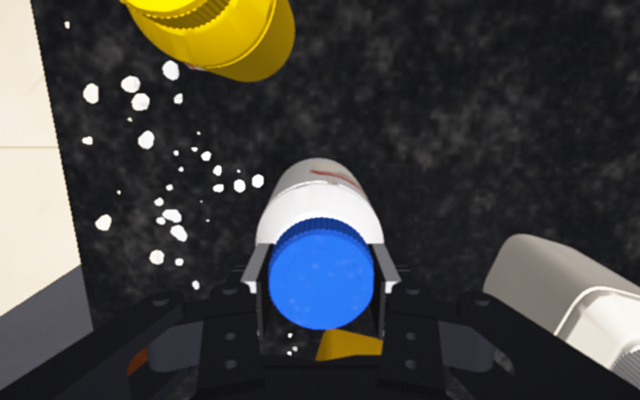

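```bash
python3 -c "
from h import *
w=shot('wrist');p=shot('scene');t=shot('top','t6.png')
print('cap',atz(w,(321,274),123))
def ell(p,box,n):
    x0,y0,x1,y1=box
    g=p['color'][y0:y1,x0:x1]; g=cv2.resize(g,None,fx=6,fy=6,interpolation=cv2.INTER_CUBIC).astype(int)
    m=((g.max(2)<75)).astype(np.uint8)
    k,l,st,ce=cv2.connectedComponentsWithStats(m)
    for i in range(1,k):
        if st[i,4]>1500:
            c=ce[i]; e=(x0+(c[0]+.5)/6-.5,y0+(c[1]+.5)/6-.5); print(n,st[i],e,atz(p,e,28.5))
ell(p,(335,165,390,215),'S');ell(t,(362,176,393,212),'T')
for u,v in((448,96),):
  pass
print(proj(p,(572.5,55.2,28.5)),proj(t,(572.5,55.2,28.5)))
plan(477.5,419,240,90)"
```

```text
cap [477.48753772 424.71671152 123.        ]
S [  179     0   151   136 10444] (np.float64(381.02114451678796), np.float64(172.10521192391167)) [570.80280702 -14.5568844   28.5       ]
S [   87    49   140    95 10291] (np.float64(360.5944109739902), np.float64(180.56874129498266)) [575.76196315  55.03511853  28.5       ]
S [    0   133   169   167 14474] (np.float64(344.02438855879507), np.float64(205.11889134540095)) [526.21169671 149.504462    28.5       ]
S [ 245  169   85  123 6379] (np.float64(383.9640878925641), np.float64(203.5889507237289)) [471.36132278  57.86727734  28.5       ]
T [   32    44   122   121 11485] (np.float64(376.9566753736758), np.float64(192.8161442461181)) [573.11964909  56.06899964  28.5       ]
[361.27198728 181.2681322 ] [377.26244359 193.03109445]
travel [-5.000e-04 -1.000e-04 -1.392e-01] ang [ 0.003  0.001 -0.004] t 8.65 pos [477.6 419.4 100.8] F [ 1.5 -0.2 -0.9] w 39.1 q [34. 38. 78. -0. 64. 34.]
```

Call:
drive_tool:
  travel:
    - [0,0,-0.008]
    - [0,0,-0.025]
    - [0,0,-0.05]
    - [0,0,-0.08]
    - [0,0,-0.11]
    - [0,0,-0.13]
    - [0,0,-0.14]
    - [0,0,-0.14]
  angular:
    - [0,0,0]
    - [0,0,0]
    - [0,0,0]
    - [0,0,0]
    - [0,0,0]
    - [0,0,0]
    - [0,0,0]
    - [0,0,0]
  hand: [-1,-1,-1,-1,-1,-1,-1,-1]

```text
time: 9.32
tool_pos: [478.0, 420.1, 243.6]
ee_rot: [[0.0, 1.0, 0.004], [1.0, -0.0, 0.003], [0.003, 0.004, -1.0]]
force: [-0.2, -0.1, -2.2]
grip_width: 39.3
```

```bash
python3 -c "
from h import *
p=shot('scene','s7.png');plan(572.5,56,240,90)"
```

```text
travel [-0.3636  0.0952  0.0011] ang [ 0.007 -0.005 -0.002] t 9.3667 pos [477.4 419.6 241.2] F [-0.9 -0.  -2.8] w 39.2 q [34. 31. 67.  0. 82. 34.]
```

View pics/s7.png

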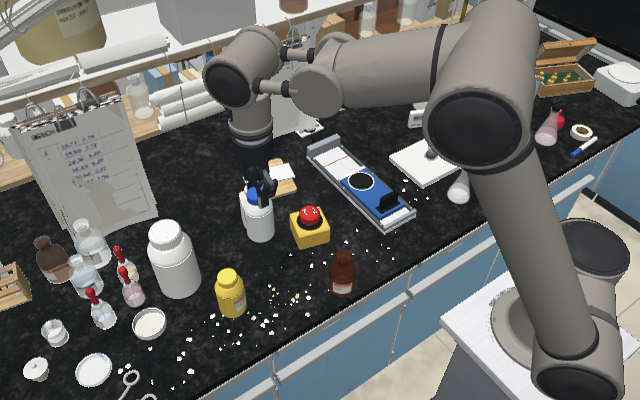

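Call:
drive_tool:
  travel:
    - [-0.01,0.003,0]
    - [-0.03,0.008,0]
    - [-0.06,0.016,0]
    - [-0.095,0.025,0]
    - [-0.13,0.034,0]
    - [-0.165,0.044,0]
    - [-0.2,0.053,0]
    - [-0.235,0.062,0]
    - [-0.27,0.072,0]
    - [-0.305,0.081,0]
    - [-0.335,0.089,0]
    - [-0.355,0.094,0]
  angular:
    - [0,0,0]
    - [0,0,0]
    - [0,0,0]
    - [0,0,0]
    - [0,0,0]
    - [0,0,0]
    - [0,0,0]
    - [0,0,0]
    - [0,0,0]
    - [0,0,0]
    - [0,0,0]
    - [0,0,0]
  hand: [-1,-1,-1,-1,-1,-1,-1,-1,-1,-1,-1,-1]

```text
time: 10.37
tool_pos: [570.8, 60.5, 238.6]
ee_rot: [[0.003, 1.0, -0.004], [1.0, -0.003, -0.001], [-0.001, -0.004, -1.0]]
force: [0.7, -0.6, -2.5]
grip_width: 39.1
```

Call:
drive_tool:
  travel:
    - [-0.009,0.002,0]
    - [-0.009,0.002,0.01]
    - [-0.009,0.002,0.03]
    - [-0.009,0.002,0.05]
    - [-0.009,0.002,0.06]
    - [-0.009,0.002,0.06]
    - [-0.009,0.002,0.06]
  angular:
    - [0,0,0]
    - [0,0,0]
    - [0,0,0]
    - [0,0,0]
    - [0,0,0]
    - [0,0,0]
    - [0,0,0]
  hand: [-1,-1,-1,-1,-1,-1,-1]

```text
time: 10.95
tool_pos: [572.8, 56.4, 180.2]
ee_rot: [[-0.001, 1.0, -0.002], [1.0, 0.001, 0.0], [0.0, -0.002, -1.0]]
force: [-0.2, 0.6, -2.3]
grip_width: 39.3
```

```bash
python3 -c "
from h import *
p=shot('scene','s8.png');shot('wrist','w8.png');shot('top','t8.png');plan(574,55,132,90)"
```

```text
travel [-0.0009 -0.0001  0.05  ] ang [0.025 0.001 0.004] t 11.1 pos [574.   55.9 182. ] F [ 0.1  0.  -1.4] w 39.0 q [-2. 27. 83. -0. 69. -2.]
```

View pics/s8.png

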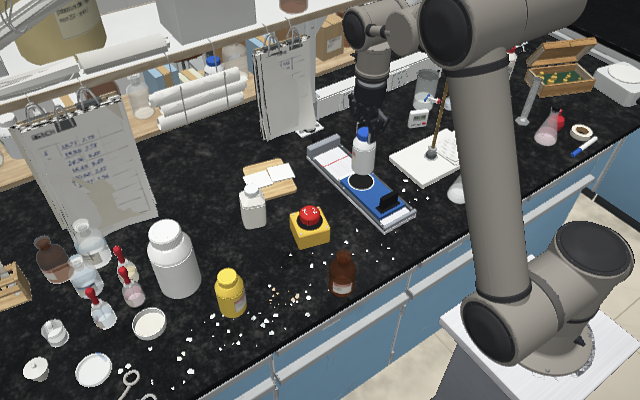

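View pics/w8.png

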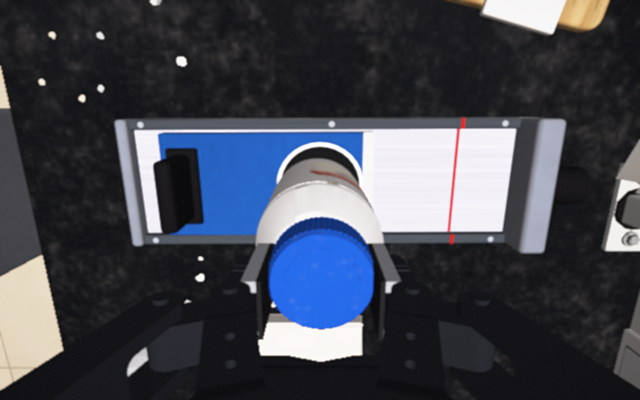

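Call:
drive_tool:
  travel:
    - [0,0,0.01]
    - [0,0,0.025]
    - [0,0,0.038]
    - [0,0,0.045]
    - [0,0,0.048]
    - [0,0,0.05]
    - [0,0,0.052]
    - [0,0,0.053]
    - [0,0,0.053]
  angular:
    - [0,0,0]
    - [0,0,0]
    - [0,0,0]
    - [0,0,0]
    - [0,0,0]
    - [0,0,0]
    - [0,0,0]
    - [0,0,0]
    - [0,0,0]
  hand: [-1,-1,-1,-1,-1,-1,-1,-1,-1]

```text
time: 11.85
tool_pos: [573.9, 55.4, 128.8]
ee_rot: [[0.0, 1.0, 0.002], [1.0, -0.0, -0.0], [-0.0, 0.002, -1.0]]
force: [0.1, -0.9, 0.6]
grip_width: 39.1
```

```bash
python3 -c "
from h import *
p=shot('scene');plan(574,55,129,90)
b=cv2.resize(p['color'][120:240,290:430],None,fx=4,fy=4,interpolation=cv2.INTER_CUBIC)
cv2.imwrite('pics/s9.png',b[:,:,::-1]);shot('wrist','w9.png')"
```

```text
travel [-0.0004  0.0001 -0.0002] ang [ 0.019  0.003 -0.003] t 11.9 pos [573.9  55.4 128.8] F [0.4 0.2 0.6] w 39.2 q [-2. 30. 87. -0. 62. -2.]
```

View pics/s9.png

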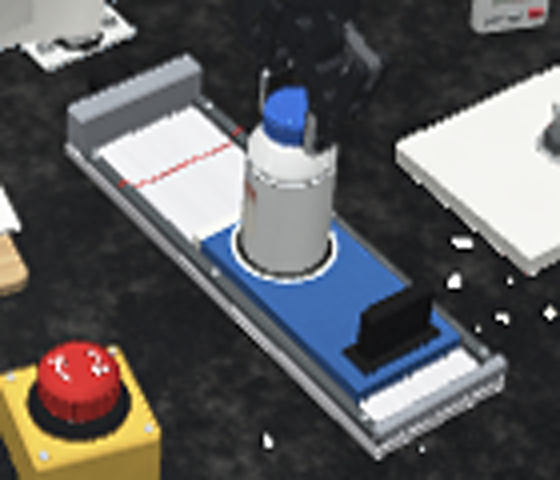

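The bottle stands on the pad at (287,235) and its weight is off the wrist. I release it.

Call:
drive_tool:
  travel:
    - [0,0,0]
    - [0,0,0]
    - [0,0,0]
    - [0,0,0]
    - [0,0,0]
    - [0,0,-0.01]
    - [0,0,-0.03]
    - [0,0,-0.06]
    - [0,0,-0.09]
    - [0,0,-0.11]
    - [0,0,-0.11]
  angular:
    - [0,0,0]
    - [0,0,0]
    - [0,0,0]
    - [0,0,0]
    - [0,0,0]
    - [0,0,0]
    - [0,0,0]
    - [0,0,0]
    - [0,0,0]
    - [0,0,0]
    - [0,0,0]
  hand: [1,1,1,1,1,1,1,1,1,1,1]

```text
time: 12.87
tool_pos: [575.6, 55.4, 243.8]
ee_rot: [[0.0, 1.0, 0.01], [1.0, -0.0, -0.0], [-0.0, 0.01, -1.0]]
force: [0.4, -0.3, 0.4]
grip_width: 85.5
```

```bash
python3 -c "
from h import *
p=shot('scene');w=shot('wrist','w10.png');t=shot('top','t10.png');plan(458,55,240,90)
b=cv2.resize(p['color'][120:240,290:430],None,fx=4,fy=4,interpolation=cv2.INTER_CUBIC)
cv2.imwrite('pics/s10.png',b[:,:,::-1])"
```

```text
travel [-0.0005 -0.115  -0.0022] ang [-0.005  0.001 -0.004] t 13.0167 pos [573.   55.5 237.7] F [ 0.  -0.2 -0.2] w 85.0 q [-2. 25. 78. -0. 77. -2.]
```

View pics/s10.png

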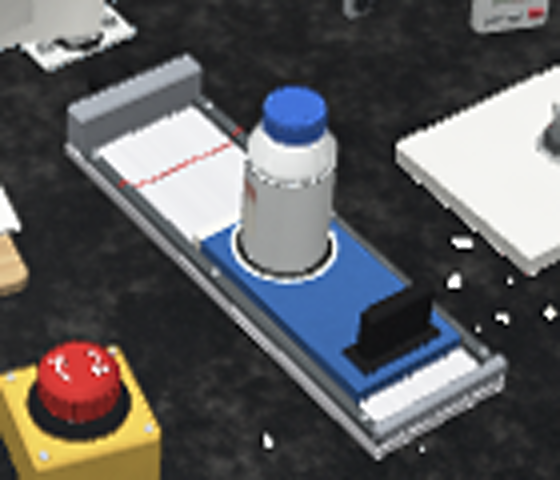

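View pics/w10.png

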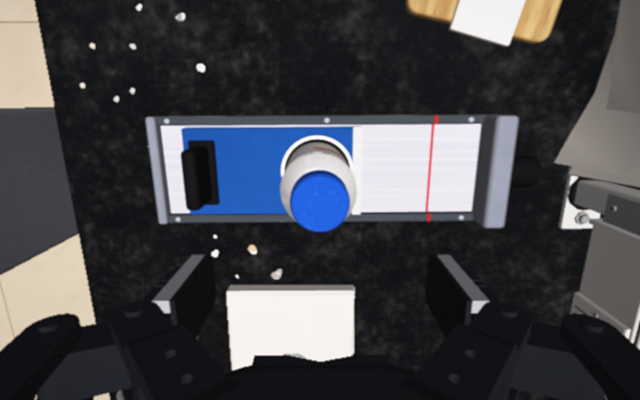

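The bottle stands free and upright on the pad. I measure the edge and the line, and move over the fin.

Call:
drive_tool:
  travel:
    - [0,-0.02,0]
    - [0,-0.055,0]
    - [0,-0.09,0]
    - [0,-0.11,0]
    - [0,-0.114,0]
    - [0,-0.114,0]
    - [0,-0.114,0]
  angular:
    - [0,0,0]
    - [0,0,0]
    - [0,0,0]
    - [0,0,0]
    - [0,0,0]
    - [0,0,0]
    - [0,0,0]
  hand: [1,1,1,0.3,0,0,0]

```text
time: 13.6
tool_pos: [460.1, 55.4, 237.6]
ee_rot: [[0.001, 1.0, 0.0], [1.0, -0.001, -0.0], [-0.0, 0.0, -1.0]]
force: [0.2, 0.4, 0.3]
grip_width: 42.9
```

```bash
python3 -c "
from h import *
w=shot('wrist','w11.png');t=shot('top');s=shot('scene');plan(459,55,50,90)
b=cv2.resize(t['color'][110:260,340:420],None,fx=4,fy=4,interpolation=cv2.INTER_CUBIC)
c=cv2.resize(s['color'][130:230,300:420],None,fx=6,fy=6,interpolation=cv2.INTER_CUBIC)
cv2.imwrite('pics/t11.png',b[:,:,::-1]);cv2.imwrite('pics/s11.png',c[:,:,::-1])
import pickle;pickle.dump((w,t,s),open('p11.pkl','wb'))"
```

```text
travel [-0.0004 -0.0013  0.1874] ang [-0.003  0.001 -0.005] t 13.75 pos [460.4  55.4 237.4] F [-0.6  0.3 -0.1] w 42.5 q [-3. 13. 96. -0. 71. -3.]
```

View pics/w11.png

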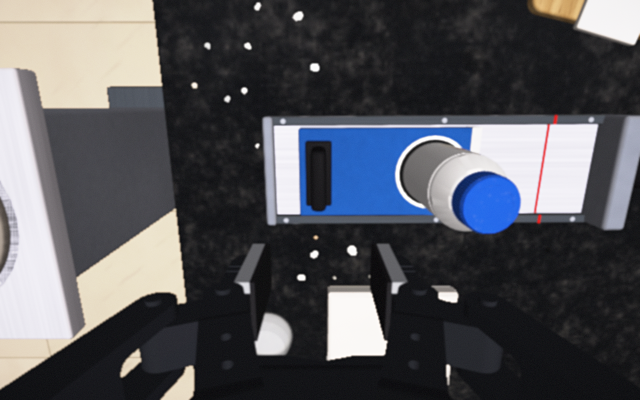

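View pics/t11.png

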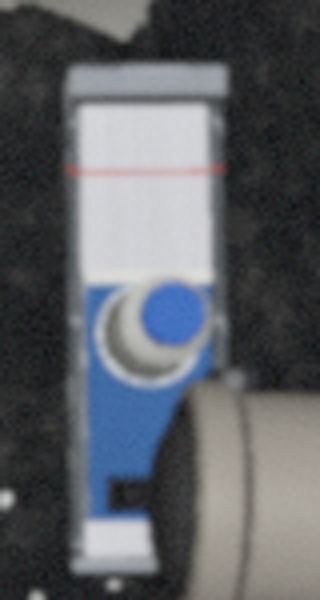

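View pics/s11.png

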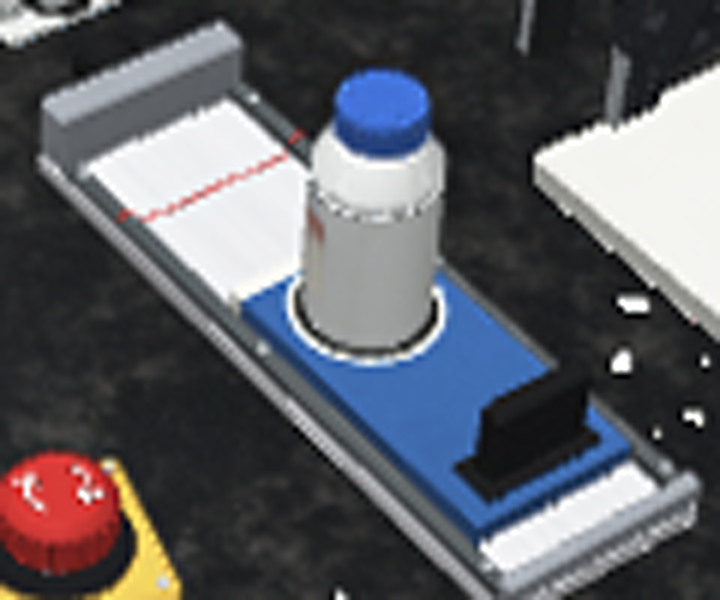

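```bash
python3 -c "
from h import *
import pickle;w,t,s=pickle.load(open('p11.pkl','rb'))
print('fin',atz(w,(318.5,144),72),atz(w,(319.5,210),72),atz(w,(319,177),72))
print('line',atz(w,(548.5,125),12),atz(w,(537,212),12), 'edgeblue',atz(w,(471.5,130),28))
print('lineT',atz(t,(340+75/4,110+171/4),12),atz(t,(340+215/4,110+169/4),12),'blueT',atz(t,(340+95/4,110+285/4),28),'padT',atz(t,(340+150/4,110+334/4),28.5))
print('lineS',atz(s,(300+140/6,130+218/6),12),atz(s,(300+290/6,130+157/6),12),'blueS',atz(s,(300+245/6,130+306/6),28))
print('bedsidesW',atz(w,(266,118),12),atz(w,(640,116),12),atz(w,(268,224),12))
"
```

```text
fin [458.23541643  89.99601828  72.        ] [459.05373709  30.44588736  72.        ] [458.63451613  60.95307607  72.        ]
line [692.81277725 103.15064413  12.        ] [695.77856437  10.46005133  12.        ] edgeblue [607.98883763  99.14641312  28.        ]
lineT [692.42905999 105.96261145  12.        ] [693.64851583   3.57862222  12.        ] blueT [606.57865224  93.57029493  28.        ] padT [571.15060179  54.5337332   28.5       ]
lineS [696.19223699  96.73733204  12.        ] [691.66578895   9.05218903  12.        ] blueS [605.39231623 101.46572254  28.        ]
bedsidesW [404.70567195 110.16650268  12.        ] [784.19579562 112.0650023   12.        ] [402.36649643  -3.17712697  12.        ]
```

Call:
drive_tool:
  travel:
    - [0.002,-0.0015,0.03]
    - [0.002,-0.0015,0.065]
    - [0.002,-0.0015,0.1]
    - [0.002,-0.0015,0.135]
    - [0.002,-0.0015,0.165]
    - [0.002,-0.0015,0.185]
    - [0.002,-0.0015,0.195]
    - [0.002,-0.0015,0.195]
    - [0.002,-0.0015,0.195]
  angular:
    - [0,0,0]
    - [0,0,0]
    - [0,0,0]
    - [0,0,0]
    - [0,0,0]
    - [0,0,0]
    - [0,0,0]
    - [0,0,0]
    - [0,0,0]
  hand: [0,0,0,0,0,0,0,0,0]

```text
time: 14.5
tool_pos: [458.2, 57.5, 42.3]
ee_rot: [[0.0, 1.0, -0.001], [1.0, -0.0, -0.0], [-0.0, -0.001, -1.0]]
force: [0.4, 0.3, -0.1]
grip_width: 42.6
```

```bash
python3 -c "
from h import *
w=shot('wrist','w12.png');plan(459,57,42,90)"
```

```text
travel [-0.0004  0.0003  0.001 ] ang [ 0.004  0.001 -0.004] t 14.55 pos [458.7  57.4  43. ] F [-1.  -0.4 -0.6] w 42.8 q [ -2.  28. 110.  -0.  42.  -2.]
```

View pics/w12.png

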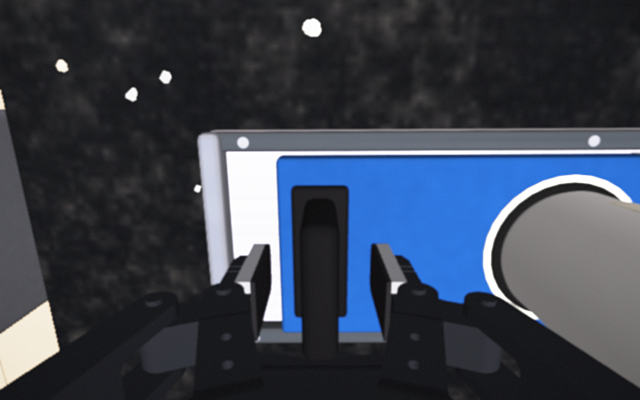

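The fin at (320,270) is centred between the pads. I pinch it.

Call:
drive_tool:
  travel:
    - [0,0,0]
    - [0,0,0]
    - [0,0,0]
    - [0,0,0]
    - [0,0,0]
  angular:
    - [0,0,0]
    - [0,0,0]
    - [0,0,0]
    - [0,0,0]
    - [0,0,0]
  hand: [-1,-1,-1,-1,-1]

```text
time: 14.97
tool_pos: [458.6, 57.5, 43.9]
ee_rot: [[-0.0, 1.0, 0.002], [1.0, 0.0, -0.0], [-0.0, 0.002, -1.0]]
force: [-0.0, 0.2, 6.7]
grip_width: 12.8
```

```bash
python3 -c "
from h import *
w=shot('wrist','w13.png');plan(459,57,42,90)"
```

```text
travel [-0.0005  0.0005  0.0019] ang [0.023 0.003 0.001] t 15.0167 pos [458.5  57.5  43.9] F [-1.2  0.2  7.1] w 13.2 q [ -2.  28. 110.  -0.  42.  -2.]
```

Call:
drive_tool:
  travel:
    - [0,0.002,0]
    - [0,0.006,0]
    - [0,0.012,0]
    - [0,0.019,0]
    - [0,0.026,0]
    - [0,0.033,0]
    - [0,0.04,0]
    - [0,0.047,0]
    - [0,0.054,0]
    - [0,0.06,0]
    - [0,0.064,0]
    - [0,0.066,0]
  angular:
    - [0,0,0]
    - [0,0,0]
    - [0,0,0]
    - [0,0,0]
    - [0,0,0]
    - [0,0,0]
    - [0,0,0]
    - [0,0,0]
    - [0,0,0]
    - [0,0,0]
    - [0,0,0]
    - [0,0,0]
  hand: [-1,-1,-1,-1,-1,-1,-1,-1,-1,-1,-1,-1]

```text
time: 16.02
tool_pos: [524.3, 57.8, 43.9]
ee_rot: [[-0.0, 1.0, 0.001], [1.0, 0.0, 0.0], [0.0, 0.001, -1.0]]
force: [-2.9, 1.3, 7.4]
grip_width: 13.2
```

Call:
drive_tool:
  travel:
    - [0,0.0,0]
    - [0,0.0,0]
    - [0,0,0]
  angular:
    - [0,0,0]
    - [0,0,0]
    - [0,0,0]
  hand: [-1,-1,-1]

```text
time: 16.27
tool_pos: [524.6, 57.8, 43.9]
ee_rot: [[-0.0, 1.0, 0.002], [1.0, 0.0, 0.0], [0.0, 0.002, -1.0]]
force: [0.0, 1.9, 6.3]
grip_width: 13.3
```

```bash
python3 -c "
from h import *
w=shot('wrist','w14.png');t=shot('top');s=shot('scene');plan(459,57,42,90)
b=cv2.resize(t['color'][120:220,340:420],None,fx=6,fy=6,interpolation=cv2.INTER_CUBIC)
c=cv2.resize(s['color'][130:210,300:400],None,fx=8,fy=7,interpolation=cv2.INTER_CUBIC)
cv2.imwrite('pics/t14.png',b[:,:,::-1]);cv2.imwrite('pics/s14.png',c[:,:,::-1])
import pickle;pickle.dump((w,t,s),open('p14.pkl','wb'))"
```

```text
travel [-0.0008 -0.0656  0.0018] ang [ 0.025 -0.002  0.   ] t 16.4167 pos [524.6  57.8  43.9] F [0.1 3.3 6.2] w 13.1 q [ -2.  33. 100.   0.  47.  -2.]
```

View pics/t14.png

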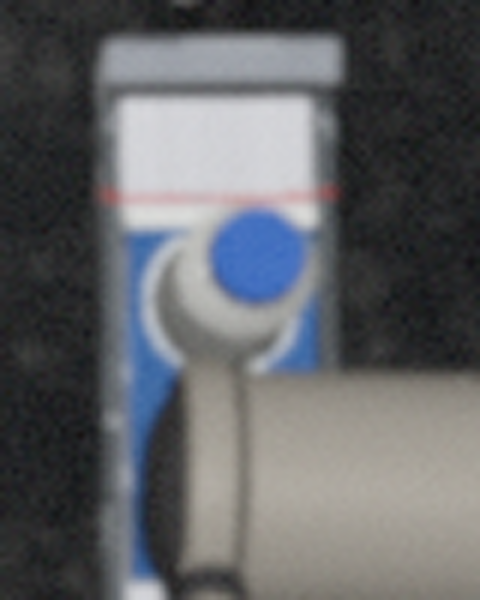

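View pics/s14.png

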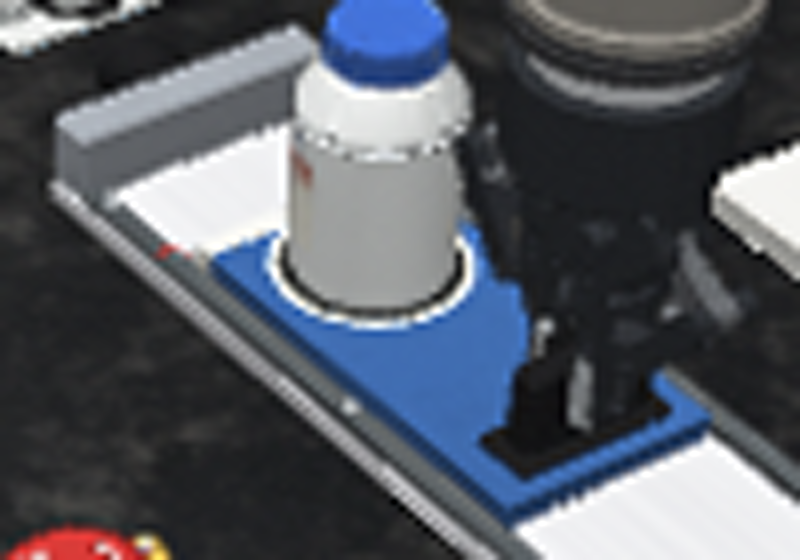

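View pics/w14.png

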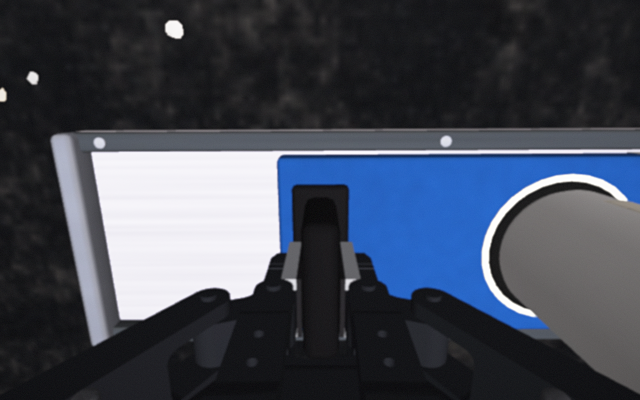

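```bash
python3 -c "
from h import *
import pickle;w,t,s=pickle.load(open('p14.pkl','rb'))
T=lambda u,v,z:atz(t,(340+(u+.5)/6-.5,120+(v+.5)/6-.5),z)[0]
print('blueT',T(140,231,28),T(310,229,28),'line rail ends z21',T(108,195,21),T(333,191,21),'line bed',T(200,196,12))
S=lambda u,v,z:atz(s,(300+(u+.5)/8-.5,130+(v+.5)/7-.5),z)
print('blueS',S(213,262,28),'line rail',S(172,250,21),'stripcorner',S(200,252,28))
# profile of columns around edge in top
c=t['color'][145:165,362:372].mean(1).round().astype(int)
for i,r in enumerate(c): print(145+i,r, round(atz(t,(367,145+i),12)[0],1), round(atz(t,(367,145+i),28)[0],1))
c=t['color'][145:165,358:360].mean(1).round().astype(int)
for i,r in enumerate(c): print(145+i,r)
"
```

```text
blueT 673.7673641221793 674.5390290418821 line rail ends z21 692.656171237763 694.335432365197 line bed 693.8032886295775
blueS [675.10544835 101.98029226  28.        ] line rail [695.50334986 105.46036635  21.        ] stripcorner [682.65088644 102.34558078  28.        ]
145 [210 210 214] 715.3 711.9
146 [210 211 215] 712.4 709.0
147 [209 210 214] 709.4 706.1
148 [209 210 214] 706.4 703.1
149 [209 210 215] 703.5 700.2
150 [209 210 214] 700.5 697.3
151 [208 204 208] 697.5 694.4
152 [206 187 191] 694.6 691.5
153 [207 184 187] 691.6 688.5
154 [211 205 206] 688.7 685.6
155 [216 216 215] 685.7 682.7
156 [213 214 213] 682.8 679.8
157 [192 196 202] 679.8 676.9
158 [148 162 183] 676.9 674.0
159 [118 140 175] 673.9 671.1
160 [123 145 178] 670.9 668.2
161 [133 152 178] 668.0 665.3
162 [138 154 175] 665.0 662.3
163 [142 154 172] 662.1 659.4
164 [143 154 169] 659.1 656.5
145 [130 134 137]
146 [129 132 138]
147 [128 132 134]
148 [126 130 132]
149 [125 128 132]
150 [129 126 128]
151 [142 119 122]
152 [152 108 110]
153 [148 110 112]
154 [130 118 120]
155 [117 120 124]
156 [113 118 120]
157 [107 112 115]
158 [104 110 114]
159 [104 110 114]
160 [102 108 112]
161 [104 108 113]
162 [104 110 116]
163 [106 110 116]
164 [106 110 115]
```

Call:
drive_tool:
  travel:
    - [0,0.002,0]
    - [0,0.005,0]
    - [0,0.008,0]
    - [0,0.009,0]
    - [0,0.009,0]
    - [0,0.009,0]
  angular:
    - [0,0,0]
    - [0,0,0]
    - [0,0,0]
    - [0,0,0]
    - [0,0,0]
    - [0,0,0]
  hand: [-1,-1,-1,-1,-1,-1]

```text
time: 16.92
tool_pos: [533.3, 57.8, 43.9]
ee_rot: [[-0.0, 1.0, 0.001], [1.0, 0.0, 0.0], [0.0, 0.001, -1.0]]
force: [-1.4, 1.8, 5.8]
grip_width: 12.8
```

```bash
python3 -c "
from h import *
t=shot('top');s=shot('scene');plan(459,57,42,90)
for k in range(5): 
  a=shot('top')['color'].astype(float); acc=a if k==0 else acc+a
acc/=5
b=cv2.resize(acc[140:180,345:410].astype(np.uint8),None,fx=12,fy=12,interpolation=cv2.INTER_CUBIC)
c=cv2.resize(s['color'][140:180,310:380],None,fx=11,fy=11,interpolation=cv2.INTER_CUBIC)
cv2.imwrite('pics/t15.png',b[:,:,::-1]);cv2.imwrite('pics/s15.png',c[:,:,::-1])
d=acc[145:162,362:372].mean(1).round().astype(int);e=acc[145:162,357:360].mean(1).round().astype(int);f=acc[145:162,394:397].mean(1).round().astype(int)
for i in range(17): print(145+i,d[i],e[i],f[i],round(atz(t,(367,145+i),28)[0],1),round(atz(t,(359,145+i),21)[0],1),round(atz(t,(395,145+i),21)[0],1))
"
```

```text
travel [-0.0008 -0.0743  0.0018] ang [ 0.017 -0.002  0.001] t 17.0167 pos [533.3  57.8  43.9] F [-1.4  1.5  6.3] w 13.2 q [-2. 33. 98.  0. 48. -2.]
145 [210 210 214] [114 117 120] [71 75 78] 711.9 713.5 713.2
146 [210 210 215] [115 118 122] [73 77 80] 709.0 710.5 710.2
147 [209 210 214] [116 120 123] [72 76 79] 706.1 707.6 707.3
148 [209 210 214] [116 119 123] [72 76 79] 703.1 704.6 704.4
149 [209 210 214] [116 119 122] [73 76 79] 700.2 701.7 701.4
150 [210 211 214] [121 117 120] [85 74 78] 697.3 698.8 698.5
151 [213 213 215] [135 111 113] [104  71  73] 694.4 695.8 695.6
152 [216 217 216] [144 104 104] [108  71  73] 691.5 692.9 692.6
153 [213 214 213] [135 101 103] [89 73 76] 688.5 690.0 689.7
154 [192 196 201] [114 104 108] [73 75 79] 685.6 687.0 686.8
155 [149 162 183] [100 104 108] [70 75 79] 682.7 684.1 683.8
156 [117 140 174] [ 96 102 106] [73 78 80] 679.8 681.2 680.9
157 [120 143 176] [ 97 102 106] [73 77 80] 676.9 678.2 678.0
158 [129 149 176] [ 97 101 106] [74 78 81] 674.0 675.3 675.0
159 [134 150 173] [ 96 100 105] [74 79 82] 671.1 672.4 672.1
160 [138 151 170] [ 95 100 104] [76 80 83] 668.2 669.4 669.2
161 [139 150 166] [ 96 100 104] [76 81 83] 665.3 666.5 666.3
```

View pics/t15.png

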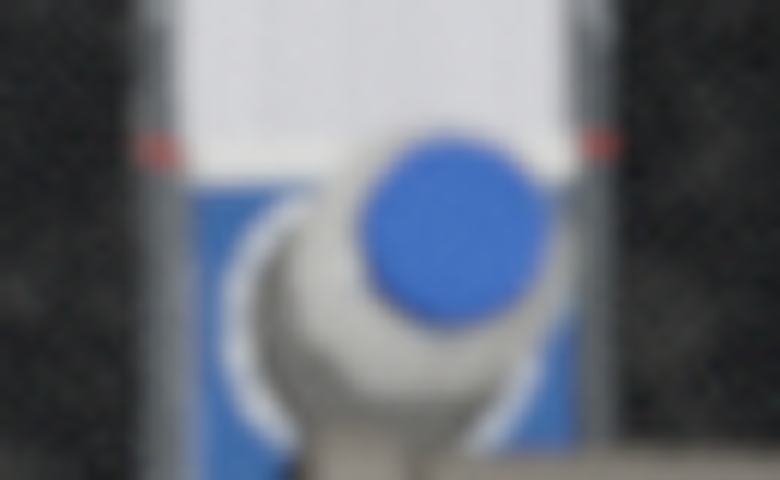

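View pics/s15.png

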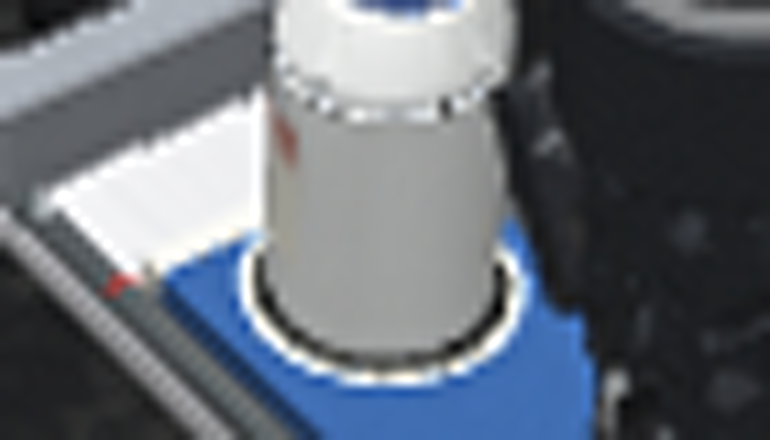

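The red rail marks at (160,150) and (600,145) are level with the white strip in the top view, to within about 0.5 mm. I release and look straight down with the wrist camera.

Call:
drive_tool:
  travel:
    - [0,0,0]
    - [0,0,0]
    - [0,0,0]
    - [0,0,0]
    - [0,0,-0.01]
    - [0,0,-0.04]
    - [0,0,-0.08]
    - [0,0,-0.12]
    - [0,0,-0.16]
    - [0,0,-0.2]
    - [0,0,-0.215]
    - [0,0,-0.215]
  angular:
    - [0,0,0]
    - [0,0,0]
    - [0,0,0]
    - [0,0,0]
    - [0,0,0]
    - [0,0,0]
    - [0,0,0]
    - [0,0,0]
    - [0,0,0]
    - [0,0,0]
    - [0,0,0]
    - [0,0,0]
  hand: [0,0,0,0,0,0,0,0,0,0,0,0]

```text
time: 18.27
tool_pos: [534.7, 57.4, 263.6]
ee_rot: [[0.0, 1.0, 0.01], [1.0, -0.0, -0.0], [-0.0, 0.01, -1.0]]
force: [0.7, 0.5, -0.9]
grip_width: 42.9
```

Call:
drive_tool:
  travel:
    - [0,0.02,0]
    - [0,0.055,0]
    - [0,0.09,0]
    - [0,0.125,0]
    - [0,0.15,0]
    - [0,0.16,0]
    - [0,0.16,0]
    - [0,0.16,0]
  angular:
    - [0,0,0]
    - [0,0,0]
    - [0,0,0]
    - [0,0,0]
    - [0,0,0]
    - [0,0,0]
    - [0,0,0]
    - [0,0,0]
  hand: [0,0,0,0,0,0,0,0]

```text
time: 18.93
tool_pos: [692.3, 57.4, 256.1]
ee_rot: [[0.0, 1.0, -0.003], [1.0, -0.0, -0.0], [-0.0, -0.003, -1.0]]
force: [-0.3, -0.4, -1.6]
grip_width: 42.3
```

```bash
python3 -c "
from h import *
w=shot('wrist','w16.png');plan(459,57,42,90);print(ray(w,(320,200)))
c=cv2.resize(w['color'][90:250,230:410],None,fx=4,fy=3.7,interpolation=cv2.INTER_CUBIC)
cv2.imwrite('pics/w16c.png',c[:,:,::-1])
import pickle;pickle.dump(w,open('p16.pkl','wb'))
"
```

```text
travel [-0.0005 -0.2325  0.2154] ang [-0.026  0.    -0.003] t 18.9833 pos [692.   57.5 256.9] F [-1.1 -0.   0.8] w 43.0 q [-2. 38. 53. -0. 89. -2.]
(array([692.29601191, 122.87124811, 398.59945603]), array([-0.00352616, -0.25446631, -0.96708556]))
```

View pics/w16.png

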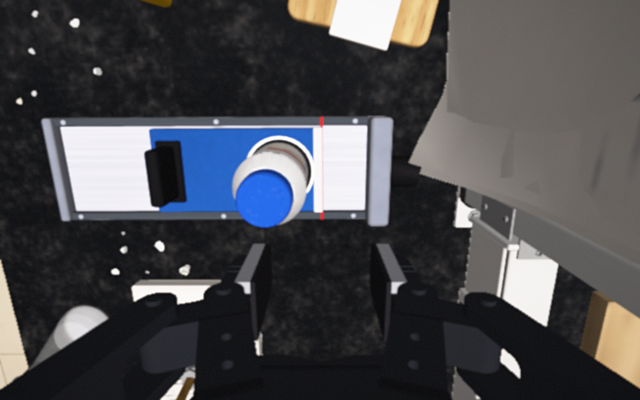

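View pics/w16c.png

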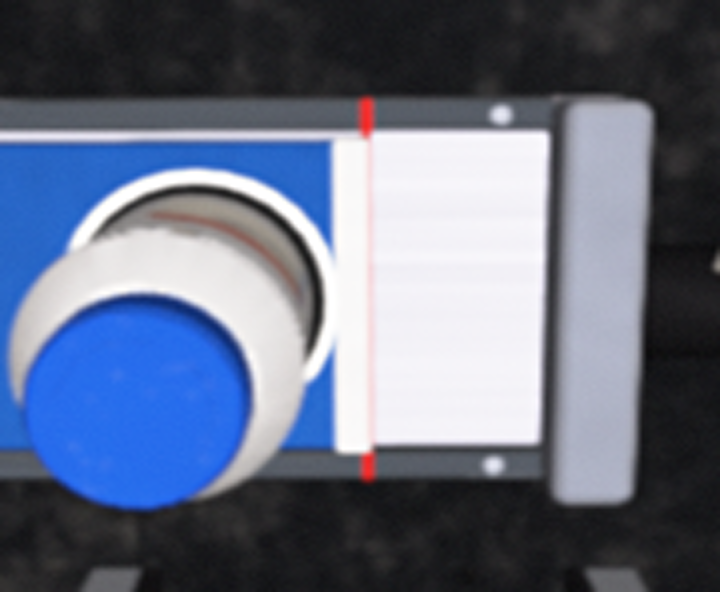

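The overhead view shows the strip's front edge at crop column ~370, inside the red line (rail marks 362–373). It sits within about 0.7 mm of the line's centre, and the bottle stands on the pad. Next is the stop.

Call:
drive_tool:
  travel:
    - [0.02,-0.018,0]
    - [0.05,-0.043,0]
    - [0.08,-0.069,0]
    - [0.11,-0.095,0]
    - [0.14,-0.121,0]
    - [0.17,-0.147,0]
    - [0.195,-0.168,0.005]
    - [0.207,-0.179,0.015]
    - [0.2105,-0.1815,0.02]
    - [0.2105,-0.1815,0.02]
    - [0.2105,-0.1815,0.02]
  angular:
    - [0,0,0]
    - [0,0,0]
    - [0,0,0]
    - [0,0,0]
    - [0,0,0]
    - [0,0,0]
    - [0,0,0]
    - [0,0,0]
    - [0,0,0]
    - [0,0,0]
    - [0,0,0]
  hand: [0,0,0,0.7,0.7,0.7,0.7,0.7,0.7,0.7,0.7]

```text
time: 19.9
tool_pos: [511.4, 267.3, 238.2]
ee_rot: [[0.0, 1.0, 0.0], [1.0, -0.0, -0.0], [-0.0, 0.0, -1.0]]
force: [0.8, -0.5, -0.0]
grip_width: 72.7
```

```bash
python3 -c "
from h import *
p=shot('wrist','w17.png')
c=p['color'].astype(int); m=((c[...,0]>150)&(c[...,1]<60)&(c[...,2]<70)).astype(np.uint8)
m[:110]=0;m[240:]=0;m[:,:270]=0;m[:,380:]=0
m=cv2.morphologyEx(m,cv2.MORPH_CLOSE,np.ones((9,9)))
x,y,w,h=cv2.boundingRect(m);print(x,y,w,h,atz(p,(x+w/2,y+h/2),82))
plan(510.5,268,61,90)"
```

```text
290 152 61 58 [511.27489481 271.06905766  82.        ]
travel [ 0.001  -0.0017  0.1774] ang [ 0.01   0.003 -0.014] t 19.95 pos [512.  267.  238.4] F [ 0.3  0.2 -0.2] w 72.9 q [20. 25. 78. -0. 77. 20.]
```

View pics/w17.png

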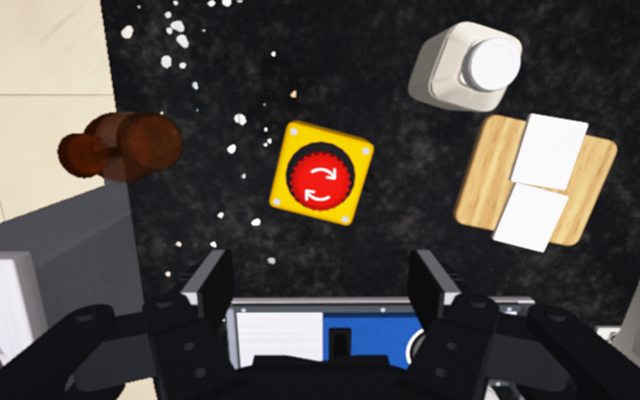

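Call:
drive_tool:
  travel:
    - [0.001,-0.001,0.03]
    - [0.001,-0.001,0.065]
    - [0.001,-0.001,0.1]
    - [0.001,-0.001,0.13]
    - [0.001,-0.001,0.155]
    - [0.001,-0.001,0.168]
    - [0.001,-0.001,0.176]
    - [0.001,-0.001,0.176]
    - [0.001,-0.001,0.176]
  angular:
    - [0,0,0]
    - [0,0,0]
    - [0,0,0]
    - [0,0,0]
    - [0,0,0]
    - [0,0,0]
    - [0,0,0]
    - [0,0,0]
    - [0,0,0]
  hand: [0.7,0.7,0.7,0.7,0.7,0.7,0.7,0.7,0.7]

```text
time: 20.7
tool_pos: [511.5, 268.4, 62.4]
ee_rot: [[0.002, 1.0, 0.001], [1.0, -0.002, 0.0], [0.0, 0.001, -1.0]]
force: [0.0, -0.4, -1.0]
grip_width: 72.3
```

Call:
drive_tool:
  travel:
    - [0,0,0]
    - [0,0,0]
    - [0,0,0]
    - [0,0,0]
    - [0,0,0]
  angular:
    - [0,0,0]
    - [0,0,0]
    - [0,0,0]
    - [0,0,0]
    - [0,0,0]
  hand: [-1,-1,-1,-1,-1]

```text
time: 21.12
tool_pos: [511.0, 269.1, 63.0]
ee_rot: [[0.0, 1.0, 0.002], [1.0, -0.0, 0.0], [0.0, 0.002, -1.0]]
force: [-1.6, -1.9, 5.1]
grip_width: 47.3
```

```bash
python3 -c "
from h import *
p=shot('wrist','w18.png');plan(510.5,268,61,90)"
```

```text
travel [-0.0011 -0.0005  0.0019] ang [ 0.021 -0.004 -0.002] t 21.1667 pos [511.  269.1  62.9] F [-1.5 -0.9  5. ] w 47.6 q [20. 35. 91. -0. 54. 20.]
```

View pics/w18.png

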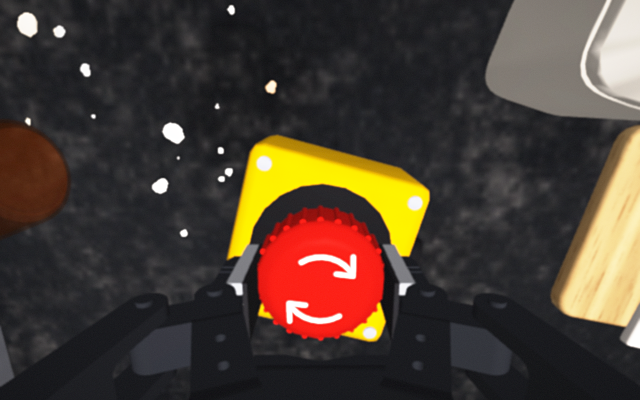

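The head is gripped at the ribs, with its top at (320,275). I turn it 40° clockwise.

Call:
drive_tool:
  travel:
    - [0,0,0]
    - [0,0,0]
    - [0,0,0]
    - [0,0,0]
    - [0,0,0]
    - [0,0,0]
    - [0,0,0]
    - [0,0,0]
    - [0,0,0]
    - [0,0,0]
  angular:
    - [0,0,1]
    - [0,0,2]
    - [0,0,3]
    - [0,0,4]
    - [0,0,5]
    - [0,0,6]
    - [0,0,7]
    - [0,0,8]
    - [0,0,8]
    - [0,0,8]
  hand: [-1,-1,-1,-1,-1,-1,-1,-1,-1,-1]

```text
time: 22.0
tool_pos: [510.5, 269.2, 62.6]
ee_rot: [[0.643, 0.766, 0.001], [0.766, -0.643, 0.0], [0.001, 0.0, -1.0]]
force: [-2.0, -1.2, 6.0]
grip_width: 47.1
```

```bash
python3 -c "
from h import *
p=shot('wrist','w19.png');plan(510.5,268,61,50);print(telemetry.sense()['wrist_torque'])"
```

```text
travel [-0.001   0.0007  0.0017] ang [ 0.006 -0.008 -0.001] t 22.05 pos [510.6 269.2  62.7] F [-2.1 -0.6  5.7] w 47.5 q [20. 35. 91. -0. 54. 60.]
[-0.112746    0.32968373  0.00518662]
```

View pics/w19.png

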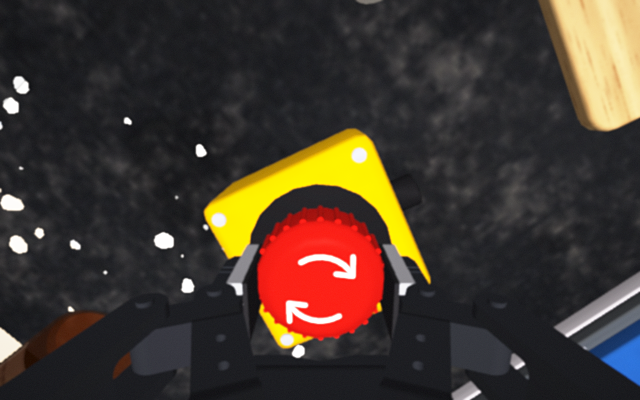

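The head turned with the gripper: the arrows stay fixed in view while the housing has rotated 40°. I release it.

Call:
drive_tool:
  travel:
    - [0,0,0]
    - [0,0,0]
    - [0,0,0]
    - [0,0,0]
    - [0,0,0]
    - [0,0,-0.01]
    - [0,0,-0.04]
    - [0,0,-0.08]
    - [0,0,-0.12]
    - [0,0,-0.16]
    - [0,0,-0.17]
    - [0,0,-0.17]
  angular:
    - [0,0,0]
    - [0,0,0]
    - [0,0,0]
    - [0,0,0]
    - [0,0,0]
    - [0,0,0]
    - [0,0,0]
    - [0,0,0]
    - [0,0,0]
    - [0,0,0]
    - [0,0,0]
    - [0,0,0]
  hand: [0.7,0.7,0.7,0.7,0.7,0.7,0.7,0.7,0.7,0.7,0.7,0.7]

```text
time: 23.05
tool_pos: [512.1, 269.7, 236.8]
ee_rot: [[0.643, 0.766, 0.008], [0.766, -0.643, 0.003], [0.008, 0.004, -1.0]]
force: [0.1, 0.4, -0.9]
grip_width: 72.6
```

```bash
python3 -c "
from h import *
p=shot('scene','s20.png');t=shot('top','t20.png');w=shot('wrist','w20.png')
b=cv2.resize(p['color'][130:310,210:430],None,fx=3.3,fy=3.3,interpolation=cv2.INTER_CUBIC)
cv2.imwrite('pics/s20c.png',b[:,:,::-1]);plan(510,268,240,90)"
```

```text
travel [-0.0004  0.0007 -0.0093] ang [-0.02   0.018 -8.004] t 23.2 pos [509.7 268.7 230.7] F [ 0.2 -0.3 -0.1] w 72.8 q [20. 25. 79. -0. 76. 60.]
```

View pics/s20c.png

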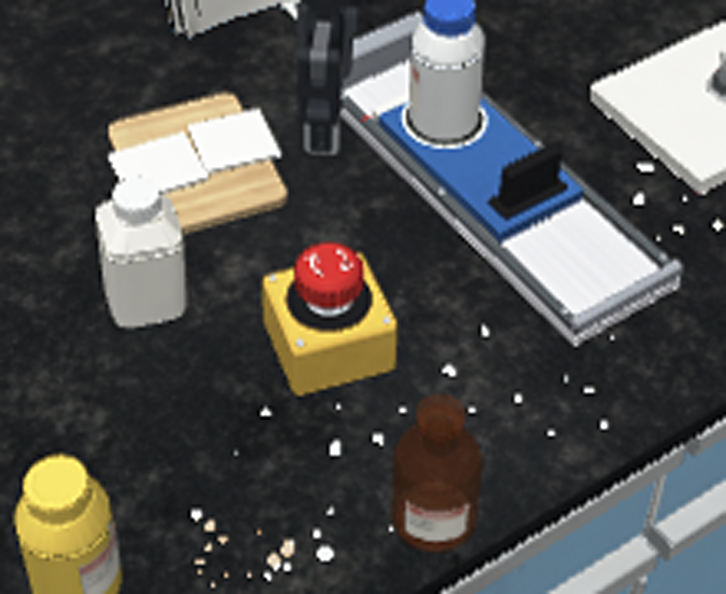

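View pics/t20.png

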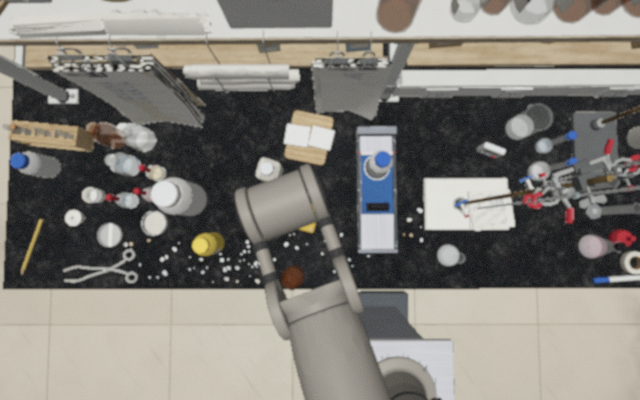

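View pics/w20.png

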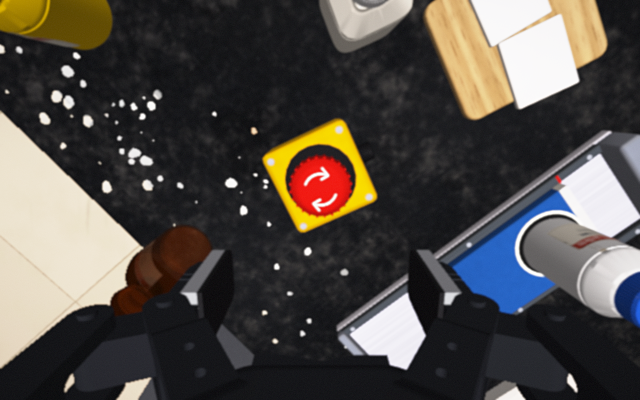

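The head is up again, with its white neck visible at crop pixel (328,305). The bottle stands on the carriage and the bystanders are in place. One last check of the edge in the top view, then I hand in.

```bash
python3 -c "
from h import *
t=shot('top');acc=np.mean([shot('top')['color'].astype(float) for _ in range(4)],0)
def cr(x,row0=145,row1=165):
  return acc[row0:row1,x[0]:x[1]].mean(1)
d=cr((362,366))[:,0];rows=np.arange(145,165)
i=np.where((d[:-1]>166)&(d[1:]<=166))[0][0];r=145+i+(d[i]-166)/(d[i]-d[i+1]);print('edge',atz(t,(364,r),28)[0]+9)
for x in((357,360),(394,397)):
  e=cr(x);q=np.clip(e[:,0]-e[:,1:].mean(1)-5,0,None);rr=(q*rows).sum()/q.sum();print('line',atz(t,(x[0]+1,rr),21)[0])
print(ctrl.finish_job())"
```

```text
edge 693.133382082255
line 692.2790751506218
line 693.6542865092927
the job is handed in; nothing more can be done
None
```

The job is done in the order asked and handed in at about 23.5 s of the 72 s allowed.

- **Stop pressed:** I pressed the red head home at about 14 N, and the pictures showed it staying down.
- **Bottle moved:** I gripped the blue-capped bottle by its cap and stood it upright on the carriage's pad. My first grip on its body wedged on the shoulder, so I let go before lifting and took it by the cap instead.
- **Carriage pushed:** I pinched the fin and pushed the carriage about 75 mm to the line.
- **Stop released:** I turned the head 40° clockwise and let go, and it sprang up.

**Last checks:**
- The head is up, with its neck visible.
- The bottle is upright on the pad.
- The front edge measures x = 693.1 mm in the top camera, and the line's two rail marks measure 692.3 and 693.7 mm. The wrist camera, looking straight down before I turned the stop, put the edge about 0.7 mm past the line's centre but still within its width.
- The amber, square and yellow bottles and the flask look unmoved, and the gripper is clear of everything.

**Disagreement:** the top and wrist cameras differed by 3–5 mm across the bench (y) on taller objects. I used values in between, and the grips came out fine.

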